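# Load and torque shut a dental pressure curing pot

## Robot

A 7-joint arm with a two-finger parallel gripper is mounted at the origin on the work surface. World frame = base frame: x ahead of the robot, y to its left, z up, the work surface at z = 0. Lengths are in m, angles in rad, forces in N, time in s.
With the tool pointing down it reaches from about 0.425 to 0.95 m from the base axis. Payload 4.7 kg.
Tool frame: the origin (TCP) lies at the very end of the fingers, on their centre line; the grasp point (between the pads) lies 19 mm behind it; z points along the fingers, y is the direction in which the jaws open and shut (so a half turn about z gives the same grasp; the last joint's range is limited). The gripper opens to 85 mm and grips with 20 to 120 N. Pads are 22 mm wide; open, the fingers measure 114 mm over their backs; the gripper's body (76 mm by 85 mm) begins 54 mm behind the grasp point. The pads swing forward as they close: fully open they stand 13 mm farther back than shut.
Start: joints at [1.252, 0.469, -0.049, 1.532, 0.024, 1.141, -0.082], TCP at [0.193, -0.647, 0.231] pointing down, gripper open.
Joint ranges: [-2.59, 2.59], [-0.33, 1.99], [-1.39, 1.29], [0.1, 2.45], [-1.04, 4.18], [0.21, 1.99], [-2.66, 2.66]. Speed limits (rad/s): [2.57, 2.57, 3.14, 3.14, 3.14, 3.14, 3.14].

## Interface

Orientations are given as a rotation vector (axis times angle).
In Python, from plant import telemetry, capture, calibration, order, models gives the robot as it stands.
- The arm moves only by the tool play_rows, never from a script. Its argument "moves" is a list of rows, each an object with "linear": the shift along the tool's x, y, z in m, a list of three; "yaw": the turn about the tool's z in rad. A call has 1 to 8 rows; each row shifts and turns the pose as measured when the row begins, along the tool's axes as they then stand; what a row does not reach is not made up. A row lasts 1/8 s, in which the tool goes at most 62.5 mm and 10.7 degrees, less where a joint would pass 70% of its speed; a pose out of reach is approached as far as the arm can. A call with a gripper value outside its range is refused whole. "jaw" is the finger opening in m, from 0 to 0.0854, set as the call begins (left out, the last holds). The fingers move at their own pace and stop on an object; the grip force is fixed at half the most. Time passes only in rows, so rows that do not move let the fingers close. It gives the time, the measured TCP pose, the force and the opening at its end, in the units of the state.
- telemetry.get_state(): the state, without advancing time (a new reading comes with each control period).
- capture(name): name is "scene" or "top" or "wrist"; returns (picture, depth): 400x640x3 uint8, red, green, blue; 400x640 float32, m along the optical axis (not along the pixel's ray), 0 where there is no reading.
- calibration(name): a dict with "mtx" (3x3 intrinsics, pixels), "R" (3x3) and "t" (3): a world point X has camera coordinates R X + t. Camera axes: x right, y down, z forward; pixel columns grow to the right and rows downward; lengths in m; the calibration is good to about 2 mm. A picture is of the moment at which its call begins: read the wrist's pose just before it. calibration takes no time and is no camera call; for the wrist camera it gives the pose at the moment of the call.
- order.job_done(): hands the job in, once; it reports no verdict.
Trained networks look in the newest picture that a camera, given by its name, has taken for a name from the list of things; names that differ only in an ending like _2 or _b are one class to them, and where a whole thing is asked for, a point or a joint stands for the part that bears it (a point fixed in the world has none). Each returns a list of dicts, best first, with "confidence" (0 to 1); they miss things now and then, are a little off and sometimes report something else, mostly with a low value. They report only what shows in the picture. A call takes as long as a camera call. They do not tell look-alikes from the thing itself.
- models.spot_in(camera, query): "at" ([x, y, z] in m, in the coordinates of the camera as it stood for that picture, good to about 4 mm: the middle of the surface that is visible of it).
- models.silhouettes(camera, query): "region" (400x640 bool, what is visible of it).
- models.tip_of(camera, query): "at" ([x, y, z] in m, in the coordinates of the camera as it stood for that picture, good to about 4 mm: a listed point, or the origin of a listed thing).
The state is a dict: "t": time; "qpos": joint angles; "joint_velocities": joint speeds; "joint_torque": joint torques, N m; "eef_pos": TCP position; "ee_rot": TCP orientation; "wrist_force": force on the tool from outside, world axes, zero at the start; "ft_torque": the same for the moment, N m; "gripper_width": finger opening in m.
Only numpy, scipy, OpenCV 4.12 (cv2) and the standard library are available. Lean on these libraries where they do the work, as an engineer would, in place of code of your own. Each camera call takes 0.05 s, during which the arm holds its last target. There are 200 camera calls.

## Task

Cure the repaired casts: set every plaster cast that carries pink acrylic upright on the sieve in the open pressure pot, lowering each one gently all the way down, and shut the pot's lid. Then swing the handwheel's folding handle fully out, wind it clockwise (seen from above) until the torque clutch plainly slips, stop there (less than a quarter turn of slipping), and fold the handle flat again. Leave the bare plaster cast, the powder jar and the goggles where they are.

Things in the scene. Friction and masses are not known exactly. Their poses are not given: they have to be found in the camera images.
- cast1: a dental quadrant cast to be cured (may be absent): off-white plaster base 52 x 30 mm and 20 mm high, on it a ridge 46 x 14 mm of pink acrylic from 20 to 32 mm height with ivory teeth up to 36.5 mm. 90 g. Origin at the centre of its underside, x along the 52 mm, y across the 30 mm, z up. It waits upright on a 2 mm steel sheet on the bench; best gripped by the sides of its plaster base
- cast2: a dental quadrant cast to be cured (may be absent): off-white plaster base 52 x 30 mm and 20 mm high, on it a ridge 46 x 14 mm of pink acrylic from 20 to 32 mm height with ivory teeth up to 36.5 mm. 90 g. Origin at the centre of its underside, x along the 52 mm, y across the 30 mm, z up. It waits upright on a 2 mm steel sheet on the bench; best gripped by the sides of its plaster base
- cast3: a dental quadrant cast to be cured (may be absent): off-white plaster base 52 x 30 mm and 20 mm high, on it a ridge 46 x 14 mm of pink acrylic from 20 to 32 mm height with ivory teeth up to 36.5 mm. 90 g. Origin at the centre of its underside, x along the 52 mm, y across the 30 mm, z up. It waits upright on a 2 mm steel sheet on the bench; best gripped by the sides of its plaster base
- cast4: a dental quadrant cast to be cured (may be absent): off-white plaster base 52 x 30 mm and 20 mm high, on it a ridge 46 x 14 mm of pink acrylic from 20 to 32 mm height with ivory teeth up to 36.5 mm. 90 g. Origin at the centre of its underside, x along the 52 mm, y across the 30 mm, z up. It waits upright on a 2 mm steel sheet on the bench; best gripped by the sides of its plaster base
- bare_cast: a bystander: a cast of the same shape and size, all off-white plaster with no pink. Origin and axes as for the others. Leave it alone
- powder_jar: a bystander: a closed jar with a yellow cap, 60 mm in diameter, 75 mm high; origin at the centre of its underside
- goggles: a bystander: clear safety goggles with red frames lying on the bench, about 100 x 150 x 48 mm; origin on the bench under the middle of the lenses, the side arms run to its +x
- pot: the pressure curing pot: a fixed round steel pot with a blue foot, outer diameter 204 mm (224 at the flange), rim 105 mm above the bench; inside diameter 188 mm, with a flat perforated sieve 55 mm above the bench (50 mm below the rim). Origin at the centre of its underside, z up. The lid's hinge line is parallel to its y axis at x = +114, z = +105 mm; its -x side faces the robot more or less
- sieve (a point): centre of the top of the sieve on which the casts stand; axes as for the pot. All the casts present fit side by side, for instance at x = +-34, y = +-33 mm from this point, long side along x
- lid (a joint): lid angle in rad: 0 shut, 1.70 fully open, leaning on its stop at the far side. Soft-close damper (1.2 Nm per rad/s): let go below about 1.25 rad it sinks shut by itself in a few seconds, above about 1.45 it sinks back open. The lid is a steel disc 216 mm across, 12 mm thick, 1.4 kg in all; about 5 N at the tab pushes it over. The handwheel is on its outer face, away from the robot while open
- lid_tab (a point): middle of the outer end of the lid's black tab (56 mm wide, 12 mm thick, jutting 30 mm from the lid's edge), 252 mm from the hinge line. With the lid open the tab points up and is the highest point; shut, it points to the pot's -x, 111 mm above the bench. Axes as for the lid: z out of its outer face, x from the tab's end towards the hinge
- spindle (a joint): angle in rad of the closing spindle in the lid's centre: grows as it is turned clockwise seen from above, starts somewhere from 0 to 5 and comes to a solid stop at 12.0, where the four claw arms on the lid are fully drawn in under the pot's flange. Turning it takes 0.08 Nm
- clutch (a joint): how far, in rad, the handwheel has slipped clockwise on the spindle: 0 at the start, with the wheel's yellow mark in line with the black mark on the yellow hub. The torque clutch between them carries the spindle along up to 0.45 Nm (about 8 N at the handle), then slips smoothly at that torque and this value grows
- wheel_centre (a point): centre of the upper face of the aluminium handwheel, on the spindle's axis; the wheel is 132 mm in diameter, 10 mm thick. With the lid shut this face is 159 mm above the bench. The point's z axis is the wheel's axis, its x axis points from the centre towards the handle's pivot
- crank (a joint): angle in rad of the folding handle: 0 folded flat inward across the wheel towards its centre, 1.57 swung fully out, upright, against its stop. Stiff pivot (0.12 Nm) which stays where it is left
- crank_pivot (a point): pivot of the folding handle, 56 mm from the wheel's axis and 16 mm above the wheel's upper face; it folds in the plane of the wheel's axis
- crank_end (a point): middle of the handle's free end, 60 mm from the pivot. The grip is a red sleeve 22 mm in diameter, from 10 to 60 mm from the pivot, spinning freely on the handle, so that it can be held without turning the gripper while cranking. Folded, it lies level, 5 mm clear of the wheel's upper face, its free end over the wheel's middle
Not all that is in view belongs to the job. What is shaped like the cast3 but blue or purple is not meant.

How it is judged:
On the way, in this order (a step that is already met when the one before it is completed fails the run):
1. with the lid open, every cast with pink acrylic stands upright on the sieve in the pot (horizontal distance between each of cast1, cast2, cast3, cast4 and sieve below 0.082 m and z of cast1 in the frame of sieve between -0.004 and 0.005 m and angle between each of cast1, cast2, cast3, cast4's own z axis and vertical below 0.12 rad and z of cast2 in the frame of sieve between -0.004 and 0.005 m and z of cast3 in the frame of sieve between -0.004 and 0.005 m and z of cast4 in the frame of sieve between -0.004 and 0.005 m and value of joint lid above 1.2 rad), for 0.2 s.
2. the lid is shut (value of joint lid below 0.04 rad), for 0.2 s.
3. the folding handle is swung out (value of joint lid below 0.04 rad and value of joint crank above 1.4 rad), for 0.1 s.
4. the spindle is wound home and the clutch has slipped (value of joint lid below 0.04 rad and value of joint spindle above 11.8 rad and value of joint clutch above 0.08 rad), for 0.1 s.
5. the handle is folded flat again (value of joint lid below 0.04 rad and value of joint crank below 0.15 rad), for 0.2 s.
At the end, for the whole second after the job is handed in: All pink-acrylic casts present stand upright (7 deg) on the sieve, lid shut (0.04 rad), spindle home (over 11.8 rad), clutch slipped by 0.08 to 1.57 rad and at rest, handle folded (0.15 rad); bare cast, jar and goggles within 30 mm of their places (all of step 5 and horizontal distance between each of cast1, cast2, cast3, cast4 and sieve below 0.082 m and z of cast1 in the frame of sieve between -0.004 and 0.005 m and angle between each of cast1, cast2, cast3, cast4's own z axis and vertical below 0.12 rad and z of cast2 in the frame of sieve between -0.004 and 0.005 m and z of cast3 in the frame of sieve between -0.004 and 0.005 m and z of cast4 in the frame of sieve between -0.004 and 0.005 m and value of joint spindle above 11.8 rad and value of joint clutch between 0.08 and 1.57 rad and velocity of joint each of spindle, clutch below 0.05 rad/s and distance of each of bare_cast, powder_jar, goggles from where it was at the start of the episode below 0.03 m); the robot touches nothing.
It fails at once if the clutch is slipped by a quarter turn or more (value of joint clutch above 1.57 rad).
It fails at once if a bystander is moved by more than 30 mm (distance of any of bare_cast, powder_jar, goggles from where it was at the start of the episode above 0.03 m).
It fails at once if a cast is dropped or thrown from above instead of being set down ((height (world z) of cast1 above 0.062 m and contact force between cast1 and anything else below 0.02 N and contact force between cast1 and the fingers below 0.02 N and linear speed of cast1 above 0.6 m/s) or (height (world z) of cast2 above 0.062 m and contact force between cast2 and anything else below 0.02 N and contact force between cast2 and the fingers below 0.02 N and linear speed of cast2 above 0.6 m/s) or (height (world z) of cast3 above 0.062 m and contact force between cast3 and anything else below 0.02 N and contact force between cast3 and the fingers below 0.02 N and linear speed of cast3 above 0.6 m/s) or (height (world z) of cast4 above 0.062 m and contact force between cast4 and anything else below 0.02 N and contact force between cast4 and the fingers below 0.02 N and linear speed of cast4 above 0.6 m/s)).
Of cast1, cast2, cast3, cast4 only 2 to 4 are there at a start; the rules pass over those that are not, and their reading is None.
At some moment in a run one of cast1, cast2, cast3, cast4 may be knocked a few centimetres aside while the robot is not near it.
It also fails if it takes over 210 s, if anything falls off the work surface, if the arm or the gripper's body presses on something with over 40 N, if the wrist force passes 120 N, or if a joint passes its speed limit or range.

## Working session

There is one attempt and no reset: what is moved stays moved. The work goes in short steps, Python scripts to look and compute and a tool call to move; the robot and the scene stay as the last step left them, time stands still between calls to the robot, and variables do not carry over. Pictures are saved under pics/ and viewed, about 12 in all and at most 16, crops included, and the job is handed in when it is done.

Besides the shell and the picture viewer there is one more tool, called after "Call:" in YAML: its name, and indented under it one key for each argument. play_rows: Moves the arm, as the interface text tells. Its arguments: {"type":"object","properties":{"moves":{"type":"array","items":{"type":"object","properties":{"linear":{"type":"array","items":{"type":"number"}},"yaw":{"type":"number"}}}},"jaw":{"type":"number"}},"required":["moves"]}

```bash
ls; mkdir -p pics; cat > h.py <<'E'
import numpy as np, cv2
from scipy.spatial.transform import Rotation as Ro
from plant import telemetry, capture, calibration, order, models
def world(cam,p,c=None):
    c=c or calibration(cam); return np.array(c["R"]).T@(np.array(p)-np.array(c["t"]))
def save(name,img,crop=None,scale=1):
    if crop: x0,y0,x1,y1=crop; img=img[y0:y1,x0:x1]
    cv2.imwrite("pics/"+name, cv2.resize(np.ascontiguousarray(img[:,:,::-1]),None,fx=scale,fy=scale,interpolation=cv2.INTER_CUBIC))
def cloud(cam,d,c):
    M=np.array(c["mtx"]);v,u=np.mgrid[:400,:640]
    P=np.stack([(u-M[0,2])*d/M[0,0],(v-M[1,2])*d/M[1,1],d],-1)
    return (P-np.array(c["t"]))@np.array(c["R"])
def st():
    s=telemetry.get_state(); R=Ro.from_rotvec(s["ee_rot"]).as_matrix()
    print("t",round(s["t"],2),"p",np.round(s["eef_pos"],4),"yaw(x-axis)",np.round(np.arctan2(R[1,0],R[0,0]),3),"z",np.round(R[:,2],3),"F",np.round(s["wrist_force"],1),"w",round(s["gripper_width"],4)); return s,R
E
python3 - <<'E'
from h import *
s,R=st(); print(R.round(3))
a,d=capture("scene"); b,e=capture("top"); 
save("scene.png",a);save("top.png",b)
for n in ["scene","top"]:
  c=calibration(n); print(n,"cam at",world(n,[0,0,0],c).round(3))
  for q in ["cast1","bare_cast","powder_jar","goggles","pot","sieve","lid_tab","wheel_centre","crank_pivot","crank_end"]:
    r=models.tip_of(n,q)
    print(q,[(world(n,x["at"],c).round(3).tolist(),round(x["confidence"],2)) for x in r][:7])
E
```

```text
pics
t 0.0 p [ 0.1927 -0.6463  0.2303] yaw(x-axis) 0.29 z [-0.001  0.002 -1.   ] F [-0.2  0.3 -0.5] w 0.0857
[[ 0.958  0.286 -0.001]
 [ 0.286 -0.958  0.002]
 [-0.    -0.002 -1.   ]]
scene cam at [0.992 0.6   0.882]
cast1 [([0.435, 0.327, 0.001], 0.92), ([0.528, 0.27, 0.001], 0.9), ([0.673, 0.243, 0.002], 0.76), ([0.297, 0.318, -0.001], 0.56)]
bare_cast [([0.437, 0.169, -0.0], 0.61)]
powder_jar [([0.604, 0.46, 0.001], 0.82), ([0.435, 0.171, -0.002], 0.4)]
goggles [([0.762, 0.002, -0.003], 0.64)]
pot [([0.5, -0.167, -0.006], 0.63), ([0.708, -0.179, 0.256], 0.6)]
sieve [([0.501, -0.171, 0.055], 0.67)]
lid_tab [([0.651, -0.203, 0.357], 0.86)]
wheel_centre [([0.674, -0.207, 0.211], 0.64)]
crank_pivot [([0.71, -0.182, 0.257], 0.46)]
crank_end [([0.694, -0.214, 0.204], 0.71)]
top cam at [0.462 0.115 1.15 ]
cast1 [([0.531, 0.27, 0.001], 0.76), ([0.295, 0.318, -0.005], 0.76), ([0.672, 0.243, -0.002], 0.69), ([0.438, 0.315, -0.005], 0.66), ([0.436, 0.171, 0.001], 0.5), ([0.5, -0.17, -0.003], 0.38)]
bare_cast [([0.436, 0.17, 0.001], 0.78)]
powder_jar [([0.6, 0.461, 0.001], 0.72)]
goggles [([0.76, 0.001, 0.0], 0.79)]
pot [([0.498, -0.17, -0.001], 0.73), ([0.671, 0.245, 0.001], 0.63)]
sieve [([0.498, -0.172, 0.054], 0.63), ([0.707, -0.183, 0.255], 0.38)]
lid_tab [([0.652, -0.203, 0.353], 0.93)]
wheel_centre [([0.682, -0.209, 0.207], 0.93), ([0.65, -0.205, 0.354], 0.58)]
crank_pivot [([0.707, -0.187, 0.257], 0.47)]
crank_end [([0.707, -0.185, 0.257], 0.63), ([0.695, -0.216, 0.204], 0.61)]
```

View pics/scene.png

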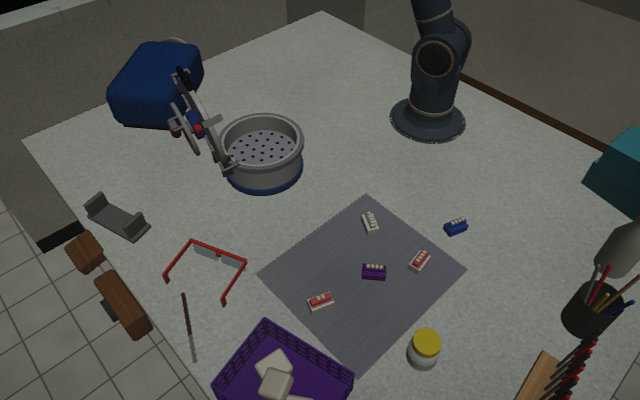

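View pics/top.png

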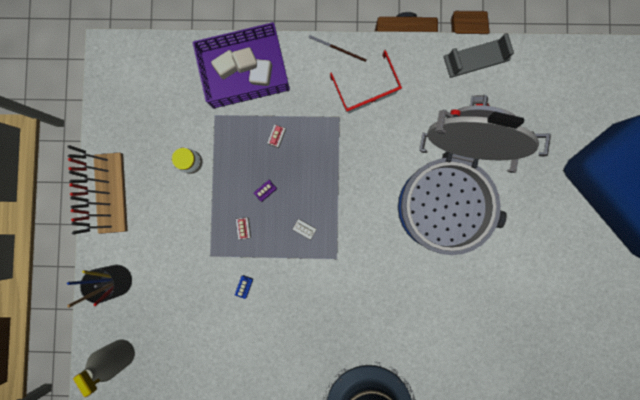

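Two pink casts are visible: top px (276,135) and (243,228). Purple (264,190), blue (243,287) and bare white (304,229) are not meant. I'll confirm this in one enlarged crop and get precise poses.

```bash
cat >> h.py <<'E'
def cast_pose(P,near,zlo=0.012,zhi=0.05):
    m=(np.hypot(P[...,0]-near[0],P[...,1]-near[1])<0.05)&(P[...,2]>zlo)&(P[...,2]<zhi)
    q=P[m]; t=q[q[:,2]>zlo]
    (cx,cy),(w,h),a=cv2.minAreaRect((t[:,:2]*1000).astype(np.float32))
    if w<h: a+=90; w,h=h,w
    return cx/1000,cy/1000,(a+90)%180-90,w,h,len(t),q[:,2].max()
E
python3 - <<'E'
from h import *
b,e=capture("top"); a,d=capture("scene")
save("crop.png",b,(190,100,360,310),3)
Pt=cloud("top",e,calibration("top")); Ps=cloud("scene",d,calibration("scene"))
for n in [(.673,.243),(.437,.32),(.437,.17)]:
  print(np.round(cast_pose(Pt,n),3), np.round(cast_pose(Ps,n),3))
# pot: rim pts
for P in (Pt,Ps):
  m=(abs(P[...,2]-0.105)<0.004)&(np.hypot(P[...,0]-.5,P[...,1]+.17)<.13)&(np.hypot(P[...,0]-.5,P[...,1]+.17)>.085)
  q=P[m][:,:2]; r=np.hypot(*(q-[.5,-.17]).T); A=np.c_[2*q,np.ones(len(q))]; s=np.linalg.lstsq(A,(q**2).sum(1),rcond=None)[0]; print(s[:2],np.sqrt(s[2]+s[0]**2+s[1]**2),len(q))
for n in ("top","scene"):
  for q in ["lid","lid_tab","sieve","pot"]:
    for x in models.tip_of(n,q)[:2]: print(n,q,world(n,x["at"]).round(3),round(x["confidence"],2))
E
```

```text
[ 6.7000e-01  2.4400e-01 -1.9321e+01  5.1977e+01  3.0291e+01  2.5400e+02
  4.0000e-02] [ 6.7000e-01  2.4600e-01 -1.8731e+01  5.1969e+01  3.2371e+01  3.7100e+02
  4.0000e-02]
[4.3800e-01 3.2100e-01 9.6910e+00 5.1633e+01 3.0640e+01 2.5800e+02
 4.2000e-02] [4.3700e-01 3.2300e-01 8.3320e+00 5.4429e+01 3.0225e+01 3.0900e+02
 4.2000e-02]
[4.3900e-01 1.6900e-01 6.1454e+01 5.1457e+01 2.9905e+01 2.5300e+02
 4.3000e-02] [4.3800e-01 1.7200e-01 6.2576e+01 5.2446e+01 3.1626e+01 2.5900e+02
 4.3000e-02]
[ 0.50031405 -0.16929621] 0.10244281274798489 1884
[ 0.49840061 -0.16591861] 0.10216335985360106 1057Traceback (most recent call last):
  File "<stdin>", line 13, in <module>
ValueError: it knows: bare_cast, cast, crank_end, crank_pivot, goggles, lid_tab, pot, powder_jar, sieve, wheel_centre
```

View pics/crop.png

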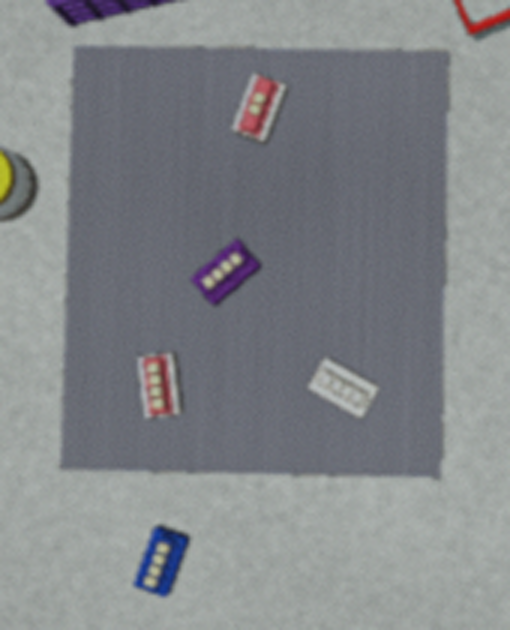

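The crop confirms pink casts at (260,107) and (158,385), with pink ridges and ivory teeth. The others are purple, blue and bare. There are two casts to cure. First I square the tool to yaw 0, so tool x = world x and tool y = −world y, and go for the near cast at (0.4375, 0.322).

Call:
play_rows:
  moves:
    - {"yaw": 0.145}
    - {"yaw": 0.145}
    - {"linear": [0.042, -0.038, 0]}
    - {"linear": [0.042, -0.038, 0]}
    - {"linear": [0.042, -0.038, 0]}
    - {"linear": [0.042, -0.038, 0]}
    - {"linear": [0.042, -0.038, 0]}
    - {"linear": [0.042, -0.038, 0]}
  jaw: 0.0854

```text
invalid input at $.moves[0]: expected keys linear, yaw
```

Call:
play_rows:
  moves:
    - {"linear": [0, -0.06, 0]}
    - {"linear": [0, -0.06, 0]}
    - {"linear": [0, -0.06, 0]}
    - {"linear": [0, -0.06, 0]}
    - {"linear": [0, -0.06, 0]}
    - {"linear": [0, -0.06, 0]}
    - {"linear": [0, -0.06, 0]}
    - {"linear": [0, -0.06, 0]}

```text
invalid input at $.moves[0]: expected keys linear, yaw
```

Call:
play_rows:
  moves:
    - {"linear": [0, 0, 0], "yaw": 0.145}
    - {"linear": [0, 0, 0], "yaw": 0.145}
    - {"linear": [0.042, -0.038, 0], "yaw": 0}
    - {"linear": [0.042, -0.038, 0], "yaw": 0}
    - {"linear": [0.042, -0.038, 0], "yaw": 0}
    - {"linear": [0.042, -0.038, 0], "yaw": 0}
    - {"linear": [0.042, -0.038, 0], "yaw": 0}
    - {"linear": [0.042, -0.038, 0], "yaw": 0}
  jaw: 0.0854

```text
t: 2.2
eef_pos: [0.4499, -0.4214, 0.231]
ee_rot: [3.137, -0.036, -0.001]
wrist_force: [-0.1, -0.8, 0.5]
gripper_width: 0.0854
```

Call:
play_rows:
  moves:
    - {"linear": [0, -0.06, 0], "yaw": -0.023}
    - {"linear": [0, -0.06, 0], "yaw": 0}
    - {"linear": [0, -0.06, 0], "yaw": 0}
    - {"linear": [0, -0.06, 0], "yaw": 0}
    - {"linear": [0, -0.06, 0], "yaw": 0}
    - {"linear": [0, -0.06, 0], "yaw": 0}
    - {"linear": [0, -0.06, 0], "yaw": 0}
    - {"linear": [0, -0.06, 0], "yaw": 0}

```text
t: 3.2
eef_pos: [0.4538, 0.0741, 0.2306]
ee_rot: [3.135, 0.005, 0.015]
wrist_force: [0.8, 0.7, 0.0]
gripper_width: 0.0853
```

Call:
play_rows:
  moves:
    - {"linear": [0, -0.06, 0], "yaw": 0}
    - {"linear": [0, -0.06, 0], "yaw": 0}
    - {"linear": [0, -0.06, 0], "yaw": 0}
    - {"linear": [0, -0.06, 0], "yaw": 0}
    - {"linear": [0, 0, 0], "yaw": -0.15}

```text
t: 3.82
eef_pos: [0.4513, 0.3276, 0.2313]
ee_rot: [3.128, 0.257, 0.022]
wrist_force: [-0.7, -1.6, 0.9]
gripper_width: 0.0854
```

```bash
python3 - <<'E'
from h import *
s,R=st(); 
b,e=capture("top")
P=cloud("top",e,calibration("top"))
for n in [(.67,.244),(.437,.32)]: print(np.round(cast_pose(P,n),3))
c=calibration("wrist"); w,dw=capture("wrist"); Pw=cloud("wrist",dw,c); save("wrist1.png",w)
print(np.round(cast_pose(Pw,(.437,.32)),3))
for x in models.tip_of("wrist","cast1")[:3]: print(world("wrist",x["at"],c).round(3),round(x["confidence"],2))
E
```

```text
t 3.83 p [0.4513 0.3276 0.2313] yaw(x-axis) 0.164 z [ 0.014 -0.002 -1.   ] F [-0.7 -1.6  0.9] w 0.0854
[ 6.7100e-01  2.4400e-01 -2.0179e+01  5.2223e+01  3.0719e+01  2.5500e+02
  4.0000e-02]
[4.3200e-01 3.2000e-01 7.7660e+00 3.9486e+01 3.0929e+01 1.5400e+02
 4.1000e-02]
[4.3800e-01 3.2000e-01 8.9120e+00 5.1061e+01 2.9227e+01 9.3800e+02
 4.0000e-02]
[ 0.291  0.318 -0.002] 0.92
[ 0.533  0.267 -0.001] 0.67
[0.439 0.321 0.006] 0.58
```

Call:
play_rows:
  moves:
    - {"linear": [-0.0165, 0.005, 0], "yaw": 0}
    - {"linear": [0, 0, 0.045], "yaw": 0}
    - {"linear": [0, 0, 0.045], "yaw": 0}
    - {"linear": [0, 0, 0.045], "yaw": 0}
    - {"linear": [0, 0, 0.03], "yaw": 0}
    - {"linear": [0, 0, 0], "yaw": 0}

```text
t: 4.72
eef_pos: [0.4393, 0.3031, 0.0645]
ee_rot: [3.124, 0.199, 0.029]
wrist_force: [-0.4, 0.5, 0.3]
gripper_width: 0.0854
```

```bash
python3 -c "
from h import *
st()"
```

```text
t 4.72 p [0.4393 0.3031 0.0645] yaw(x-axis) 0.127 z [ 0.019 -0.009 -1.   ] F [-0.4  0.5  0.3] w 0.0854
```

Call:
play_rows:
  moves:
    - {"linear": [0.001, -0.0175, 0], "yaw": -0.028}
    - {"linear": [0, 0, 0], "yaw": 0}
    - {"linear": [0, 0, 0], "yaw": 0}

```text
t: 5.1
eef_pos: [0.4395, 0.3228, 0.0685]
ee_rot: [3.124, 0.243, 0.038]
wrist_force: [-0.5, -0.4, 0.8]
gripper_width: 0.0855
```

```bash
python3 -c "
from h import *
st()"
```

```text
t 5.1 p [0.4395 0.3228 0.0685] yaw(x-axis) 0.155 z [ 0.025 -0.006 -1.   ] F [-0.5 -0.4  0.8] w 0.0855
```

Call:
play_rows:
  moves:
    - {"linear": [0, 0.002, 0.03], "yaw": 0}
    - {"linear": [0, 0, 0.022], "yaw": 0}
    - {"linear": [0, 0, 0.006], "yaw": 0}
  jaw: 0.06

```text
t: 5.48
eef_pos: [0.4437, 0.3221, 0.0126]
ee_rot: [3.128, 0.241, 0.048]
wrist_force: [-0.2, -0.3, -0.0]
gripper_width: 0.0599
```

```bash
python3 -c "
from h import *
st()"
```

```text
t 5.47 p [0.4437 0.3221 0.0126] yaw(x-axis) 0.154 z [ 0.031 -0.002 -1.   ] F [-0.2 -0.3 -0. ] w 0.0599
```

Call:
play_rows:
  moves:
    - {"linear": [-0.005, 0.001, 0.008], "yaw": 0}

```text
t: 5.6
eef_pos: [0.4398, 0.3208, 0.005]
ee_rot: [3.129, 0.241, 0.051]
wrist_force: [-0.1, -0.4, 0.2]
gripper_width: 0.0601
```

Call:
play_rows:
  moves:
    - {"linear": [0, 0, 0], "yaw": 0}
    - {"linear": [0, 0, 0], "yaw": 0}
    - {"linear": [0, 0, 0], "yaw": 0}
  jaw: 0.0

```text
t: 5.98
eef_pos: [0.4399, 0.3212, 0.0064]
ee_rot: [3.13, 0.241, 0.053]
wrist_force: [-0.7, -0.1, -1.0]
gripper_width: 0.0285
```

```bash
python3 -c "
from h import *
st()"
```

```text
t 5.97 p [0.4399 0.3212 0.0064] yaw(x-axis) 0.154 z [ 0.034  0.    -0.999] F [-0.7 -0.1 -1. ] w 0.0285
```

Call:
play_rows:
  moves:
    - {"linear": [0, 0, -0.02], "yaw": 0}
    - {"linear": [0, 0, -0.05], "yaw": 0}
    - {"linear": [0, 0, -0.05], "yaw": 0}
    - {"linear": [0, 0, -0.05], "yaw": 0}
    - {"linear": [0, 0, -0.05], "yaw": 0}
    - {"linear": [0, 0, 0], "yaw": 0.125}
    - {"linear": [0, 0, 0], "yaw": 0.125}
    - {"linear": [0, 0, 0], "yaw": 0.125}

```text
t: 6.98
eef_pos: [0.4321, 0.3202, 0.2347]
ee_rot: [-3.115, 0.363, -0.054]
wrist_force: [-0.5, 0.5, -1.2]
gripper_width: 0.0283
```

```bash
python3 -c "
from h import *
st()"
```

```text
t 6.97 p [0.4321 0.3202 0.2347] yaw(x-axis) -0.232 z [ 0.035  0.001 -0.999] F [-0.5  0.5 -1.2] w 0.0283
```

Call:
play_rows:
  moves:
    - {"linear": [0.018, 0.054, 0], "yaw": 0}
    - {"linear": [0.018, 0.054, 0], "yaw": 0}
    - {"linear": [0.018, 0.054, 0], "yaw": 0}
    - {"linear": [0.018, 0.054, 0], "yaw": 0}
    - {"linear": [0.018, 0.054, 0], "yaw": 0}
    - {"linear": [0.018, 0.054, 0], "yaw": 0}
    - {"linear": [0.018, 0.054, 0], "yaw": 0}
    - {"linear": [0.018, 0.054, 0], "yaw": 0}

```text
t: 7.98
eef_pos: [0.4752, -0.1375, 0.2368]
ee_rot: [-3.114, 0.332, -0.062]
wrist_force: [0.8, -0.2, -1.4]
gripper_width: 0.0287
```

```bash
python3 - <<'E'
from h import *
st()
b,e=capture("top"); c=calibration("top")
for q in ["sieve","pot","lid_tab"]:
    for x in models.tip_of("top",q)[:1]: print(q,world("top",x["at"],c).round(3),round(x["confidence"],2))
print(np.round(cast_pose(cloud("top",e,c),(.67,.244)),3))
a,d=capture("scene");save("s2.png",a)
E
```

```text
t 7.97 p [ 0.4752 -0.1375  0.2368] yaw(x-axis) -0.212 z [ 0.041  0.005 -0.999] F [ 0.8 -0.2 -1.4] w 0.0287
sieve [ 0.501 -0.168  0.055] 0.87
pot [ 0.5   -0.172 -0.002] 0.58
lid_tab [ 0.651 -0.203  0.352] 0.73
[ 6.7100e-01  2.4400e-01 -1.9956e+01  5.2241e+01  3.0351e+01  2.6000e+02
  4.0000e-02]
```

View pics/s2.png

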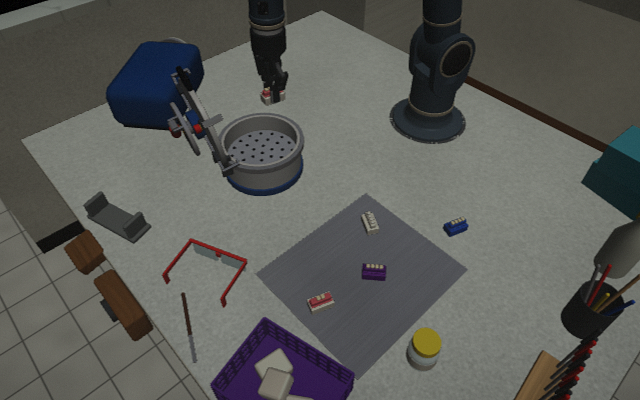

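Call:
play_rows:
  moves:
    - {"linear": [0.004, 0.031, 0], "yaw": 0}
    - {"linear": [0.004, 0.031, 0], "yaw": 0}
    - {"linear": [0, 0, 0.05], "yaw": 0}
    - {"linear": [0, 0, 0.05], "yaw": 0}
    - {"linear": [0, 0, 0.025], "yaw": 0}

```text
t: 8.85
eef_pos: [0.4799, -0.1883, 0.1112]
ee_rot: [-3.115, 0.303, -0.075]
wrist_force: [-0.1, 0.1, -0.7]
gripper_width: 0.0284
```

```bash
python3 -c "
from h import *
st()"
```

```text
t 8.85 p [ 0.4799 -0.1883  0.1112] yaw(x-axis) -0.194 z [ 0.049  0.007 -0.999] F [-0.1  0.1 -0.7] w 0.0284
```

Call:
play_rows:
  moves:
    - {"linear": [-0.003, 0.013, 0], "yaw": 0}
    - {"linear": [0, 0, 0.025], "yaw": 0}
    - {"linear": [0, 0, 0.015], "yaw": 0}

```text
t: 9.22
eef_pos: [0.4774, -0.1983, 0.0717]
ee_rot: [-3.115, 0.292, -0.078]
wrist_force: [0.3, 0.1, -1.2]
gripper_width: 0.0284
```

```bash
python3 -c "
from h import *
st()"
```

```text
t 9.22 p [ 0.4774 -0.1983  0.0717] yaw(x-axis) -0.188 z [ 0.051  0.007 -0.999] F [ 0.3  0.1 -1.2] w 0.0284
```

Call:
play_rows:
  moves:
    - {"linear": [0, 0.002, 0.006], "yaw": 0}
    - {"linear": [0, 0, 0.003], "yaw": 0}

```text
t: 9.48
eef_pos: [0.4783, -0.2007, 0.0634]
ee_rot: [-3.115, 0.292, -0.081]
wrist_force: [-0.2, -0.5, -0.7]
gripper_width: 0.0285
```

Call:
play_rows:
  moves:
    - {"linear": [0, 0, 0.002], "yaw": 0}

```text
t: 9.6
eef_pos: [0.4789, -0.2009, 0.062]
ee_rot: [-3.116, 0.292, -0.083]
wrist_force: [0.6, 0.2, -0.6]
gripper_width: 0.0286
```

Call:
play_rows:
  moves:
    - {"linear": [0, 0, 0.002], "yaw": 0}

```text
t: 9.72
eef_pos: [0.4793, -0.201, 0.0604]
ee_rot: [-3.116, 0.292, -0.084]
wrist_force: [0.3, -0.0, -1.3]
gripper_width: 0.0283
```

Call:
play_rows:
  moves:
    - {"linear": [0, 0, 0.002], "yaw": 0}
    - {"linear": [0, 0, 0.001], "yaw": 0}

```text
t: 9.98
eef_pos: [0.4797, -0.2011, 0.0591]
ee_rot: [-3.116, 0.292, -0.084]
wrist_force: [-4.2, 1.7, 11.0]
gripper_width: 0.0287
```

Call:
play_rows:
  moves:
    - {"linear": [0, 0, 0.002], "yaw": 0}

```text
t: 10.1
eef_pos: [0.4797, -0.2011, 0.0589]
ee_rot: [-3.116, 0.292, -0.083]
wrist_force: [-6.6, 2.5, 22.5]
gripper_width: 0.0286
```

Call:
play_rows:
  moves:
    - {"linear": [0, 0, 0], "yaw": 0}
    - {"linear": [0, 0, 0], "yaw": 0}
  jaw: 0.05

```text
t: 10.35
eef_pos: [0.4805, -0.2013, 0.0599]
ee_rot: [-3.116, 0.292, -0.086]
wrist_force: [0.3, 0.5, 0.6]
gripper_width: 0.0499
```

Call:
play_rows:
  moves:
    - {"linear": [0.001, 0, -0.025], "yaw": 0}
    - {"linear": [0.003, 0, -0.05], "yaw": 0}
    - {"linear": [0.003, 0, -0.05], "yaw": 0}
    - {"linear": [0.003, 0, -0.05], "yaw": 0}
    - {"linear": [0, -0.05, 0], "yaw": 0}
    - {"linear": [0, -0.06, 0], "yaw": 0}
    - {"linear": [0, -0.06, 0], "yaw": 0}
    - {"linear": [0, -0.06, 0], "yaw": 0}

```text
t: 11.35
eef_pos: [0.5258, 0.0214, 0.2443]
ee_rot: [-3.115, 0.314, -0.091]
wrist_force: [1.7, -0.1, -0.3]
gripper_width: 0.0501
```

```bash
cat > mv.py <<'E'
import sys
from h import *
s,R=st()
if len(sys.argv)>3:
    d=R.T@(np.array([float(v) for v in sys.argv[1:4]])-s["eef_pos"]); print("tool shift",d.round(4))
E
python3 mv.py 0.67 0.244 0.2; python3 - <<'E'
from h import *
b,e=capture("top"); c=calibration("top"); P=cloud("top",e,c)
print(np.round(cast_pose(P,(.67,.244)),3)); print(np.round(cast_pose(P,(.477,-.201),.062,.1),3))
E
```

```text
t 11.35 p [0.5258 0.0214 0.2443] yaw(x-axis) -0.201 z [ 0.059  0.003 -0.998] F [ 1.7 -0.1 -0.3] w 0.0501
tool shift [ 0.0941 -0.2461  0.0535]
[ 6.7100e-01  2.4400e-01 -1.9754e+01  5.2046e+01  3.0725e+01  2.5600e+02
  4.0000e-02]
[ 4.7800e-01 -1.9900e-01 -1.1192e+01  5.1924e+01  3.1554e+01  3.1100e+02
  9.4000e-02]
```

Call:
play_rows:
  moves:
    - {"linear": [0.019, -0.051, 0.01], "yaw": 0}
    - {"linear": [0.019, -0.051, 0.01], "yaw": 0}
    - {"linear": [0.019, -0.051, 0.01], "yaw": 0}
    - {"linear": [0.019, -0.051, 0.01], "yaw": 0}
    - {"linear": [0.018, -0.05, 0.01], "yaw": 0.14}
  jaw: 0.07

```text
t: 12.02
eef_pos: [0.6717, 0.2639, 0.2046]
ee_rot: [-3.078, 0.521, -0.094]
wrist_force: [0.9, -1.6, -1.0]
gripper_width: 0.0698
```

```bash
python3 - <<'E'
from h import *
c=calibration("wrist"); w,dw=capture("wrist"); Pw=cloud("wrist",dw,c)
print(np.round(cast_pose(Pw,(.67,.244)),3))
E
python3 mv.py 0.670 0.2445 0.06
```

```text
[ 6.7000e-01  2.4300e-01 -1.9848e+01  5.1917e+01  2.9966e+01  1.1330e+03
  3.9000e-02]
t 12.07 p [0.6723 0.2728 0.2023] yaw(x-axis) -0.333 z [ 0.062  0.015 -0.998] F [ 2.6  6.2 -0.2] w 0.0696
tool shift [-0.0007  0.0324  0.1415]
```

Call:
play_rows:
  moves:
    - {"linear": [0, 0.032, 0.02], "yaw": 0.01}
    - {"linear": [0, 0, 0.045], "yaw": 0}
    - {"linear": [0, 0, 0.045], "yaw": 0}
    - {"linear": [0, 0, 0.03], "yaw": 0}

```text
t: 12.58
eef_pos: [0.6723, 0.2473, 0.058]
ee_rot: [-3.068, 0.519, -0.096]
wrist_force: [-1.0, 0.3, 0.2]
gripper_width: 0.0702
```

```bash
python3 mv.py 0.670 0.2435 0.005
```

```text
t 12.57 p [0.6723 0.2473 0.058 ] yaw(x-axis) -0.336 z [ 0.066  0.018 -0.998] F [-1.   0.3  0.2] w 0.0702
tool shift [-0.0039  0.0064  0.0527]
```

Call:
play_rows:
  moves:
    - {"linear": [-0.004, 0.006, 0.025], "yaw": 0.01}
    - {"linear": [0, 0, 0.02], "yaw": 0}
    - {"linear": [0, 0, 0.007], "yaw": 0}

```text
t: 12.95
eef_pos: [0.6685, 0.2422, 0.0004]
ee_rot: [-3.068, 0.533, -0.09]
wrist_force: [-0.0, -0.0, 0.4]
gripper_width: 0.0701
```

```bash
python3 mv.py 0.670 0.2435 0.005
```

```text
t 12.95 p [6.685e-01 2.422e-01 4.000e-04] yaw(x-axis) -0.345 z [ 0.061  0.016 -0.998] F [-0.  -0.   0.4] w 0.0701
tool shift [ 0.0012 -0.002  -0.0045]
```

Call:
play_rows:
  moves:
    - {"linear": [0.001, -0.002, -0.005], "yaw": 0}

```text
t: 13.08
eef_pos: [0.6696, 0.2434, 0.0051]
ee_rot: [-3.069, 0.533, -0.088]
wrist_force: [0.1, -0.1, 0.2]
gripper_width: 0.0699
```

Call:
play_rows:
  moves:
    - {"linear": [0, 0, 0], "yaw": 0}
    - {"linear": [0, 0, 0], "yaw": 0}
    - {"linear": [0, 0, 0], "yaw": 0}
  jaw: 0.0

```text
t: 13.45
eef_pos: [0.6723, 0.2451, 0.0092]
ee_rot: [-3.064, 0.532, -0.097]
wrist_force: [0.7, -0.5, -1.1]
gripper_width: 0.0286
```

Call:
play_rows:
  moves:
    - {"linear": [0, 0, -0.02], "yaw": 0}
    - {"linear": [0, 0, -0.055], "yaw": 0}
    - {"linear": [0, 0, -0.055], "yaw": 0}
    - {"linear": [0, 0, -0.055], "yaw": 0}
    - {"linear": [0, 0, -0.05], "yaw": 0}

```text
t: 14.08
eef_pos: [0.6537, 0.2395, 0.2506]
ee_rot: [-3.068, 0.532, -0.088]
wrist_force: [0.6, 1.3, -1.3]
gripper_width: 0.028
```

```bash
python3 mv.py 0.4927 -0.1311 0.23
```

```text
t 14.07 p [0.6537 0.2395 0.2506] yaw(x-axis) -0.344 z [ 0.06   0.016 -0.998] F [ 0.6  1.3 -1.3] w 0.028
tool shift [-0.0276  0.4036  0.0049]
```

Call:
play_rows:
  moves:
    - {"linear": [-0.005, 0.055, 0], "yaw": 0}
    - {"linear": [-0.005, 0.055, 0], "yaw": 0}
    - {"linear": [-0.005, 0.055, 0], "yaw": 0}
    - {"linear": [-0.005, 0.055, 0], "yaw": 0}
    - {"linear": [-0.004, 0.055, 0], "yaw": 0}
    - {"linear": [-0.004, 0.055, 0], "yaw": 0}
    - {"linear": [-0.004, 0.05, 0], "yaw": -0.13}
    - {"linear": [0, 0, 0], "yaw": 0}

```text
t: 15.08
eef_pos: [0.4934, -0.1157, 0.2489]
ee_rot: [-3.092, 0.322, -0.132]
wrist_force: [1.4, 0.7, -0.5]
gripper_width: 0.0282
```

```bash
python3 mv.py 0.4927 -0.1311 0.1
```

```text
t 15.07 p [ 0.4934 -0.1157  0.2489] yaw(x-axis) -0.209 z [ 0.087  0.021 -0.996] F [ 1.4  0.7 -0.5] w 0.0282
tool shift [-0.0096  0.0209  0.148 ]
```

Call:
play_rows:
  moves:
    - {"linear": [-0.009, 0.021, 0], "yaw": 0}
    - {"linear": [0, 0, 0.05], "yaw": 0}
    - {"linear": [0, 0, 0.05], "yaw": 0}
    - {"linear": [0, 0, 0.043], "yaw": 0}

```text
t: 15.58
eef_pos: [0.4998, -0.1299, 0.1111]
ee_rot: [-3.091, 0.321, -0.163]
wrist_force: [-0.0, -0.4, 0.3]
gripper_width: 0.0286
```

```bash
python3 mv.py 0.4927 -0.1311 0.062
```

```text
t 15.57 p [ 0.4998 -0.1299  0.1111] yaw(x-axis) -0.209 z [ 0.107  0.018 -0.994] F [-0.  -0.4  0.3] w 0.0286
tool shift [-0.0117  0.0046  0.048 ]
```

Call:
play_rows:
  moves:
    - {"linear": [-0.012, 0.0, 0.01], "yaw": 0}
    - {"linear": [0, 0, 0.018], "yaw": 0}

```text
t: 15.82
eef_pos: [0.4912, -0.1238, 0.0807]
ee_rot: [-3.09, 0.317, -0.16]
wrist_force: [0.9, 0.4, -0.0]
gripper_width: 0.0284
```

```bash
python3 mv.py 0.4927 -0.1311 0.062
```

```text
t 15.82 p [ 0.4912 -0.1238  0.0807] yaw(x-axis) -0.206 z [ 0.106  0.021 -0.994] F [ 0.9  0.4 -0. ] w 0.0284
tool shift [0.0011 0.0076 0.0186]
```

Call:
play_rows:
  moves:
    - {"linear": [0.0, 0.006, 0.006], "yaw": 0}
    - {"linear": [0, 0, 0.005], "yaw": 0}
    - {"linear": [0, 0, 0.003], "yaw": 0}

```text
t: 16.2
eef_pos: [0.4932, -0.128, 0.0675]
ee_rot: [-3.089, 0.313, -0.164]
wrist_force: [0.0, 0.8, -1.1]
gripper_width: 0.0288
```

Call:
play_rows:
  moves:
    - {"linear": [0, 0, 0.003], "yaw": 0}

```text
t: 16.32
eef_pos: [0.4941, -0.1279, 0.0649]
ee_rot: [-3.089, 0.314, -0.166]
wrist_force: [0.5, 0.9, -1.1]
gripper_width: 0.0283
```

Call:
play_rows:
  moves:
    - {"linear": [0, 0, 0.003], "yaw": 0}

```text
t: 16.45
eef_pos: [0.4948, -0.1279, 0.0623]
ee_rot: [-3.089, 0.314, -0.167]
wrist_force: [-2.8, 0.7, 12.1]
gripper_width: 0.0281
```

Call:
play_rows:
  moves:
    - {"linear": [0, 0, 0.002], "yaw": 0}

```text
t: 16.58
eef_pos: [0.4953, -0.1281, 0.0618]
ee_rot: [-3.089, 0.314, -0.168]
wrist_force: [-5.6, 1.4, 18.7]
gripper_width: 0.0284
```

Call:
play_rows:
  moves:
    - {"linear": [0, 0, 0.001], "yaw": 0}

```text
t: 16.7
eef_pos: [0.4952, -0.1281, 0.062]
ee_rot: [-3.089, 0.314, -0.167]
wrist_force: [-4.1, 0.9, 9.0]
gripper_width: 0.0284
```

Call:
play_rows:
  moves:
    - {"linear": [0, 0, 0], "yaw": 0}
    - {"linear": [0, 0, 0], "yaw": 0}
  jaw: 0.048

```text
t: 16.95
eef_pos: [0.4959, -0.1282, 0.0627]
ee_rot: [-3.089, 0.314, -0.17]
wrist_force: [-1.1, -0.3, -0.5]
gripper_width: 0.0482
```

Call:
play_rows:
  moves:
    - {"linear": [0, 0, -0.03], "yaw": 0}
    - {"linear": [0.004, 0, -0.06], "yaw": 0}
    - {"linear": [0.006, 0, -0.06], "yaw": 0}
    - {"linear": [0.006, 0, -0.06], "yaw": 0}
    - {"linear": [0.006, 0, -0.06], "yaw": 0}

```text
t: 17.58
eef_pos: [0.4849, -0.1377, 0.3357]
ee_rot: [-3.088, 0.313, -0.152]
wrist_force: [1.2, 0.5, -0.1]
gripper_width: 0.0475
```

```bash
python3 mv.py; python3 - <<'E'
from h import *
b,e=capture("top"); c=calibration("top"); P=cloud("top",e,c)
for n in [(.477,-.201),(.494,-.128)]:
  m=(np.hypot(P[...,0]-n[0],P[...,1]-n[1])<0.035)&(P[...,2]>.07)&(P[...,2]<.1)
  q=P[m]; base=q[(q[:,2]>.070)&(q[:,2]<.08)]; A=np.c_[base[:,:2],np.ones(len(base))]
  print(np.round(cast_pose(P,n,.062,.1),3), "base top z",np.median(base[:,2]).round(4),len(base),"max",q[:,2].max().round(3),"fit",np.linalg.lstsq(A,base[:,2],rcond=None)[0].round(3))
m=(np.hypot(P[...,0]-.45,P[...,1]+.16)<.09)&(P[...,2]<.062)&(P[...,2]>.045);print("sieve z",np.median(P[m][:,2]))
a,d=capture("scene")
save("s3.png",np.vstack([b[110:260,370:570],a[60:210,150:350]]),None,2)
E
```

```text
t 17.57 p [ 0.4849 -0.1377  0.3357] yaw(x-axis) -0.204 z [ 0.1    0.023 -0.995] F [ 1.2  0.5 -0.1] w 0.0475
[ 4.6500e-01 -1.9700e-01  7.7817e+01  3.1314e+01  2.4740e+01  1.4100e+02
  9.3000e-02] base top z 0.0749 75 max 0.093 fit [-0.053  0.01   0.101]
[ 4.9500e-01 -1.2600e-01 -1.1425e+01  5.1943e+01  3.0853e+01  3.0700e+02
  9.7000e-02] base top z 0.0754 158 max 0.097 fit [0.002 0.009 0.075]
sieve z 0.055199506844093194
```

View pics/s3.png

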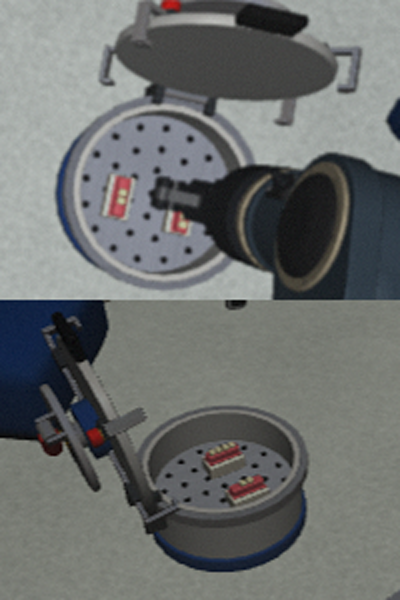

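Both casts stand on the sieve; the picture and the base-top height of 0.075 agree. Next I go over the tab with closed fingers and push the lid from behind.

Call:
play_rows:
  moves:
    - {"linear": [0.005, 0, -0.055], "yaw": 0}
    - {"linear": [0.005, 0, -0.055], "yaw": 0}
    - {"linear": [0.05, 0.007, 0], "yaw": 0}
    - {"linear": [0.05, 0.007, 0], "yaw": 0}
    - {"linear": [0.05, 0.007, 0], "yaw": 0}
    - {"linear": [0.04, 0.007, 0], "yaw": 0}
  jaw: 0.0

```text
t: 18.42
eef_pos: [0.6678, -0.2098, 0.473]
ee_rot: [-3.09, 0.314, -0.176]
wrist_force: [0.4, -0.4, -0.5]
gripper_width: 0.0004
```

```bash
python3 mv.py 0.684 -0.209 0.42; python3 - <<'E'
from h import *
b,e=capture("top")
for x in models.tip_of("top","lid_tab")[:2]: print(world("top",x["at"]).round(3),round(x["confidence"],2))
a,d=capture("scene")
for x in models.tip_of("scene","lid_tab")[:2]: print(world("scene",x["at"]).round(3),round(x["confidence"],2))
E
```

```text
t 18.43 p [ 0.6678 -0.2098  0.473 ] yaw(x-axis) -0.205 z [ 0.116  0.019 -0.993] F [ 0.4 -0.4 -0.5] w 0.0004
tool shift [ 0.0098 -0.0018  0.0545]
[ 0.649 -0.203  0.353] 0.72
[ 0.651 -0.2    0.353] 0.88
```

Call:
play_rows:
  moves:
    - {"linear": [0.024, -0.002, 0], "yaw": 0}
    - {"linear": [-0.005, 0, 0.05], "yaw": 0}
    - {"linear": [-0.005, 0, 0.05], "yaw": 0}
    - {"linear": [-0.005, 0, 0.04], "yaw": 0}

```text
t: 19.12
eef_pos: [0.6903, -0.2051, 0.3389]
ee_rot: [-3.091, 0.313, -0.194]
wrist_force: [0.0, -0.1, -0.4]
gripper_width: 0.0002
```

```bash
python3 mv.py 0.54 -0.18 0.322
```

```text
t 19.12 p [ 0.6903 -0.2051  0.3389] yaw(x-axis) -0.204 z [ 0.126  0.016 -0.992] F [ 0.  -0.1 -0.4] w 0.0002
tool shift [-0.1532  0.0058 -0.0018]
```

Call:
play_rows:
  moves:
    - {"linear": [-0.002, 0, 0.016], "yaw": 0}
    - {"linear": [-0.02, 0, 0], "yaw": 0}
    - {"linear": [-0.025, 0, 0], "yaw": 0}
    - {"linear": [-0.025, 0, 0], "yaw": 0}
    - {"linear": [-0.025, 0, 0], "yaw": 0}
    - {"linear": [-0.025, 0, 0], "yaw": 0}

```text
t: 19.88
eef_pos: [0.5795, -0.1801, 0.319]
ee_rot: [-3.092, 0.31, -0.254]
wrist_force: [3.9, -1.4, -2.5]
gripper_width: -0.0004
```

```bash
python3 mv.py 0.54 -0.18 0.322; python3 - <<'E'
from h import *
a,d=capture("scene")
for x in models.tip_of("scene","lid_tab")[:2]: print(world("scene",x["at"]).round(3),round(x["confidence"],2))
E
```

```text
t 19.88 p [ 0.5795 -0.1801  0.319 ] yaw(x-axis) -0.203 z [ 0.164  0.008 -0.986] F [ 3.9 -1.4 -2.5] w -0.0004
tool shift [-0.0378  0.0075 -0.0094]
[ 0.555 -0.18   0.35 ] 0.86
```

Call:
play_rows:
  moves:
    - {"linear": [-0.028, 0, 0], "yaw": 0}
    - {"linear": [-0.028, 0, 0], "yaw": 0}
    - {"linear": [-0.028, 0, 0], "yaw": 0}

```text
t: 20.35
eef_pos: [0.5011, -0.1637, 0.3105]
ee_rot: [-3.092, 0.309, -0.272]
wrist_force: [2.0, -0.9, -0.3]
gripper_width: -0.0
```

```bash
python3 mv.py 0.54 -0.18 0.322; python3 - <<'E'
from h import *
a,d=capture("scene")
for x in models.tip_of("scene","lid_tab")[:2]: print(world("scene",x["at"]).round(3),round(x["confidence"],2))
E
```

```text
t 20.35 p [ 0.5011 -0.1637  0.3105] yaw(x-axis) -0.203 z [ 0.175  0.005 -0.985] F [ 2.  -0.9 -0.3] w -0.0
tool shift [ 0.0427  0.008  -0.0046]
[ 0.476 -0.165  0.318] 0.61
```

Call:
play_rows:
  moves:
    - {"linear": [0.01, 0, -0.02], "yaw": 0}
    - {"linear": [0.01, 0, -0.06], "yaw": 0}
    - {"linear": [0.01, 0, -0.06], "yaw": 0}
    - {"linear": [0.01, 0, -0.06], "yaw": 0}
    - {"linear": [0.01, 0, -0.06], "yaw": 0}

```text
t: 21.08
eef_pos: [0.5053, -0.175, 0.5794]
ee_rot: [-3.092, 0.309, -0.26]
wrist_force: [0.4, 0.1, 0.0]
gripper_width: -0.0002
```

```bash
python3 mv.py 0.54 -0.18 0.322
```

```text
t 21.07 p [ 0.5053 -0.175   0.5794] yaw(x-axis) -0.202 z [ 0.168  0.007 -0.986] F [0.4 0.1 0. ] w -0.0002
tool shift [-0.0074  0.0084  0.2596]
```

Call:
play_rows:
  moves:
    - {"linear": [0.05, 0.0, 0.0], "yaw": 0}
    - {"linear": [0.05, 0.0, 0.0], "yaw": 0}
    - {"linear": [0.05, 0.0, 0.0], "yaw": 0}
    - {"linear": [0.05, 0.0, 0.0], "yaw": 0}
    - {"linear": [0.04, 0, 0.0], "yaw": 0}

```text
t: 21.7
eef_pos: [0.7435, -0.2249, 0.6382]
ee_rot: [-3.094, 0.312, -0.302]
wrist_force: [1.8, -1.0, 1.4]
gripper_width: -0.0001
```

```bash
python3 mv.py; python3 -c "
from plant import telemetry as t
print([round(v,3) for v in t.get_state()['qpos']],[round(v,1) for v in t.get_state()['joint_torque']])"
```

```text
t 21.7 p [ 0.7435 -0.2249  0.6382] yaw(x-axis) -0.205 z [ 0.193 -0.002 -0.981] F [ 1.8 -1.   1.4] w -0.0001
[np.float64(0.269), np.float64(0.631), np.float64(-0.049), np.float64(0.365), np.float64(-0.015), np.float64(1.956), np.float64(-1.546)] [np.float64(-0.6), np.float64(-63.7), np.float64(-0.4), np.float64(-16.8), np.float64(-0.2), np.float64(-1.1), np.float64(0.0)]
```

Call:
play_rows:
  moves:
    - {"linear": [0, 0, 0], "yaw": 0}
    - {"linear": [0, 0, 0], "yaw": 0}
    - {"linear": [0, 0, 0], "yaw": 0}
    - {"linear": [0, 0, 0], "yaw": 0}
    - {"linear": [0, 0, 0], "yaw": 0}
    - {"linear": [0, 0, 0], "yaw": 0}
    - {"linear": [0, 0, 0], "yaw": 0}
    - {"linear": [0, 0, 0], "yaw": 0}

```text
t: 22.7
eef_pos: [0.745, -0.2248, 0.6383]
ee_rot: [-3.094, 0.312, -0.305]
wrist_force: [0.2, -0.1, 0.4]
gripper_width: 0.0
```

```bash
python3 mv.py; python3 - <<'E'
from h import *
b,e=capture("top"); a,d=capture("scene")
save("s4.png",np.vstack([b[110:260,370:570],a[60:210,150:350]]),None,2)
for n in ("top","scene"):
  c=calibration(n)
  for q in ["lid_tab","wheel_centre","crank_pivot","crank_end"]:
    print(n,q,[(world(n,x["at"],c).round(3).tolist(),round(x["confidence"],2)) for x in models.tip_of(n,q)][:2])
E
```

```text
t 22.7 p [ 0.745  -0.2248  0.6383] yaw(x-axis) -0.205 z [ 0.195 -0.002 -0.981] F [ 0.2 -0.1  0.4] w 0.0
top lid_tab [([0.365, -0.145, 0.11], 0.62)]
top wheel_centre [([0.504, -0.17, 0.158], 0.97)]
top crank_pivot [([0.462, -0.134, 0.178], 0.81)]
top crank_end [([0.506, -0.174, 0.173], 0.64)]
scene lid_tab [([0.364, -0.14, 0.111], 0.92)]
scene wheel_centre [([0.496, -0.166, 0.159], 0.72)]
scene crank_pivot [([0.464, -0.127, 0.178], 0.55)]
scene crank_end [([0.5, -0.172, 0.174], 0.55)]
```

View pics/s4.png

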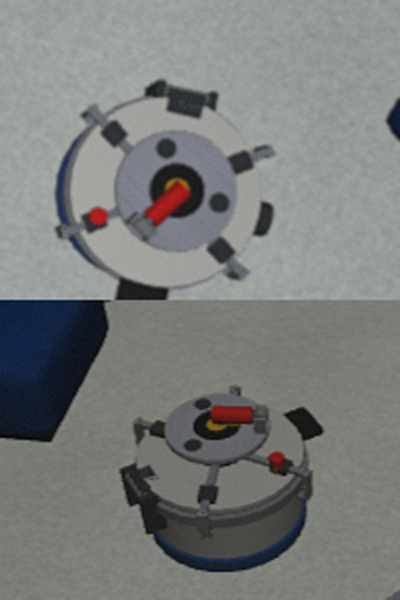

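The lid is shut: tab at z=0.11, and the handle lies folded with its pivot near (0.463,-0.131). The tool tilt has grown to 0.19 rad. I'll try to take it out by commanding inward past the inner reach limit in a free spot.

```bash
python3 mv.py 0.48 0.02 0.35
```

```text
t 23.2 p [ 0.7452 -0.2248  0.6379] yaw(x-axis) -0.205 z [ 0.195 -0.002 -0.981] F [ 1.   0.5 -0.3] w 0.0004
tool shift [-0.3588 -0.1773  0.2302]
```

Call:
play_rows:
  moves:
    - {"linear": [-0.045, -0.022, 0.029], "yaw": 0}
    - {"linear": [-0.045, -0.022, 0.029], "yaw": 0}
    - {"linear": [-0.045, -0.022, 0.029], "yaw": 0}
    - {"linear": [-0.045, -0.022, 0.029], "yaw": 0}
    - {"linear": [-0.045, -0.022, 0.029], "yaw": 0}
    - {"linear": [-0.045, -0.022, 0.029], "yaw": 0}
    - {"linear": [-0.045, -0.022, 0.029], "yaw": 0}
    - {"linear": [-0.045, -0.022, 0.029], "yaw": 0}

```text
t: 24.2
eef_pos: [0.4896, 0.0133, 0.351]
ee_rot: [-3.092, 0.318, -0.319]
wrist_force: [1.2, 0.7, 0.0]
gripper_width: -0.0002
```

```bash
cat >> mv.py <<'E'
print("q",np.round(s["qpos"],3))
E
python3 mv.py
```

```text
t 24.2 p [0.4896 0.0133 0.351 ] yaw(x-axis) -0.209 z [ 0.204 -0.004 -0.979] F [1.2 0.7 0. ] w -0.0002
q [ 0.099 -0.025 -0.225  1.902  0.027  1.061 -1.913]
```

Call:
play_rows:
  moves:
    - {"linear": [-0.05, 0, 0], "yaw": 0}
    - {"linear": [-0.05, 0, 0], "yaw": 0}
    - {"linear": [-0.05, 0, 0], "yaw": 0}

```text
t: 24.58
eef_pos: [0.3399, 0.0463, 0.3178]
ee_rot: [-3.093, 0.312, -0.313]
wrist_force: [0.6, -0.0, 0.8]
gripper_width: 0.0
```

```bash
python3 mv.py
```

```text
t 24.57 p [0.3399 0.0463 0.3178] yaw(x-axis) -0.204 z [ 0.2   -0.003 -0.98 ] F [ 0.6 -0.   0.8] w 0.0
q [ 0.066 -0.287 -0.284  2.182 -0.039  1.04  -1.97 ]
```

Call:
play_rows:
  moves:
    - {"linear": [-0.04, 0, 0], "yaw": 0}
    - {"linear": [-0.04, 0, 0], "yaw": 0}
    - {"linear": [-0.04, 0, 0], "yaw": 0}

```text
t: 24.95
eef_pos: [0.2769, 0.079, 0.268]
ee_rot: [-3.112, 0.323, -0.226]
wrist_force: [0.8, 0.8, -0.3]
gripper_width: -0.0001
```

```bash
python3 mv.py
```

```text
t 24.95 p [0.2769 0.079  0.268 ] yaw(x-axis) -0.208 z [ 0.143 -0.01  -0.99 ] F [ 0.8  0.8 -0.3] w -0.0001
q [-0.477 -0.334 -0.024  2.325  0.082  1.03  -2.315]
```

Call:
play_rows:
  moves:
    - {"linear": [-0.02, 0, 0], "yaw": 0}
    - {"linear": [-0.02, 0, 0], "yaw": 0}

```text
t: 25.2
eef_pos: [0.2516, 0.1009, 0.2528]
ee_rot: [-3.121, 0.285, -0.205]
wrist_force: [0.2, 0.0, 0.6]
gripper_width: 0.0004
```

```bash
python3 mv.py
```

```text
t 25.2 p [0.2516 0.1009 0.2528] yaw(x-axis) -0.183 z [ 0.13  -0.011 -0.991] F [0.2 0.  0.6] w 0.0004
q [-3.070e-01 -3.340e-01 -2.350e-01  2.355e+00 -1.000e-03  1.005e+00
 -2.286e+00]
```

Call:
play_rows:
  moves:
    - {"linear": [-0.025, 0, -0.01], "yaw": 0}
    - {"linear": [-0.025, 0, -0.01], "yaw": 0}

```text
t: 25.45
eef_pos: [0.2255, 0.1252, 0.248]
ee_rot: [3.108, -0.288, 0.166]
wrist_force: [-0.1, 0.7, 0.5]
gripper_width: 0.0001
```

```bash
python3 mv.py
```

```text
t 25.45 p [0.2255 0.1252 0.248 ] yaw(x-axis) -0.184 z [ 0.104 -0.025 -0.994] F [-0.1  0.7  0.5] w 0.0001
q [-0.571 -0.334 -0.151  2.368  0.044  1.042 -2.492]
```

Call:
play_rows:
  moves:
    - {"linear": [-0.02, 0.02, -0.01], "yaw": 0}
    - {"linear": [-0.02, 0.02, -0.01], "yaw": 0}
    - {"linear": [-0.02, 0.02, -0.01], "yaw": 0}

```text
t: 25.82
eef_pos: [0.1946, 0.1108, 0.2295]
ee_rot: [3.069, -0.265, 0.042]
wrist_force: [-0.2, 0.3, 0.4]
gripper_width: 0.0001
```

```bash
python3 mv.py 0.45 0.0 0.3
```

```text
t 25.82 p [0.1946 0.1108 0.2295] yaw(x-axis) -0.171 z [ 0.022 -0.063 -0.998] F [-0.2  0.3  0.4] w 0.0001
tool shift [ 0.2727  0.0692 -0.0577]
q [-0.721 -0.334 -0.051  2.412  0.05   1.092 -2.535]
```

Call:
play_rows:
  moves:
    - {"linear": [0.044, 0.023, -0.015], "yaw": 0}
    - {"linear": [0.044, 0.023, -0.015], "yaw": 0}
    - {"linear": [0.044, 0.023, -0.015], "yaw": 0}
    - {"linear": [0.044, 0.023, -0.01], "yaw": 0}
    - {"linear": [0.044, 0.023, -0.01], "yaw": 0}
    - {"linear": [0.044, 0.023, -0.01], "yaw": 0}
    - {"linear": [0.044, 0.023, 0], "yaw": 0}
  jaw: 0.055

```text
t: 26.7
eef_pos: [0.474, -0.1052, 0.3276]
ee_rot: [3.069, -0.27, 0.048]
wrist_force: [0.2, 1.2, 0.6]
gripper_width: 0.0551
```

```bash
python3 mv.py 0.49 -0.158 0.28
```

```text
t 26.7 p [ 0.474  -0.1052  0.3276] yaw(x-axis) -0.174 z [ 0.026 -0.063 -0.998] F [0.2 1.2 0.6] w 0.0551
tool shift [0.0232 0.0464 0.0512]
q [-0.497  0.042  0.621  1.884  0.037  1.19  -1.635]
```

Call:
play_rows:
  moves:
    - {"linear": [0.012, 0.02, 0.02], "yaw": 0}
    - {"linear": [0.011, 0.02, 0.02], "yaw": 0}
    - {"linear": [0, 0, 0], "yaw": 0.158}
    - {"linear": [0, 0, 0], "yaw": 0.158}
    - {"linear": [0, 0, 0], "yaw": 0.158}
    - {"linear": [0, 0, 0], "yaw": 0.158}

```text
t: 27.45
eef_pos: [0.4909, -0.1612, 0.2894]
ee_rot: [2.817, -1.268, 0.074]
wrist_force: [1.0, 0.5, -0.4]
gripper_width: 0.0549
```

```bash
python3 - <<'E'
from h import *
s,R=st()
c=calibration("wrist"); w,d=capture("wrist"); save("w5.png",w)
for q in ["wheel_centre","crank_pivot","crank_end"]:
    print(q,[(world("wrist",x["at"],c).round(3).tolist(),round(x["confidence"],2)) for x in models.tip_of("wrist",q)][:2])
P=cloud("wrist",d,c); hsv=cv2.cvtColor(w,cv2.COLOR_RGB2HSV)
m=((hsv[...,0]<8)|(hsv[...,0]>172))&(hsv[...,1]>150)&(hsv[...,2]>60)&(P[...,2]>.165)&(P[...,2]<.2)
q=P[m]; print("red",len(q),q.mean(0).round(4),"rect",cv2.minAreaRect((q[:,:2]*1000).astype(np.float32)),"zmax",np.percentile(q[:,2],98))
E
python3 mv.py 0.49 -0.158 0.2
```

```text
t 27.45 p [ 0.4909 -0.1612  0.2894] yaw(x-axis) -0.845 z [ 0.023 -0.066 -0.998] F [ 1.   0.5 -0.4] w 0.0549
wheel_centre [([0.496, -0.171, 0.162], 0.61)]
crank_pivot [([0.46, -0.136, 0.178], 0.7)]
crank_end [([0.501, -0.172, 0.172], 0.97)]
red 959 [ 0.4839 -0.1549  0.1836] rect ((484.011962890625, -155.3638916015625), (19.515636444091797, 48.33287811279297), 43.5704345703125) zmax 0.1862162650920799
t 27.65 p [ 0.4911 -0.1607  0.2894] yaw(x-axis) -0.835 z [ 0.023 -0.066 -0.998] F [-0.3  0.2  0.2] w 0.0551
tool shift [-0.0085 -0.0034  0.089 ]
q [-0.469  0.152  0.763  1.888 -0.053  1.103 -2.099]
```

View pics/w5.png

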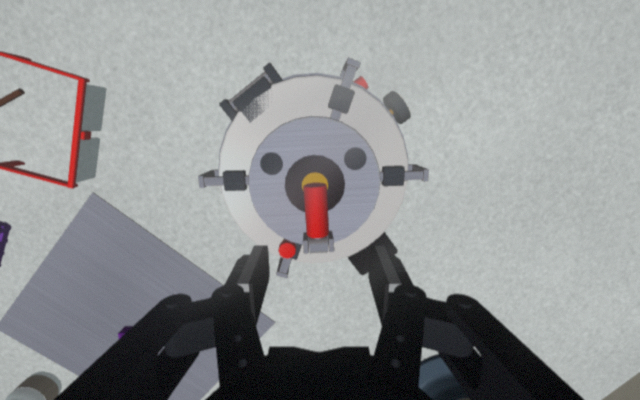

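```bash
python3 mv.py 0.4888 -0.1603 0.205
```

```text
t 27.65 p [ 0.4911 -0.1607  0.2894] yaw(x-axis) -0.835 z [ 0.023 -0.066 -0.998] F [-0.3  0.2  0.2] w 0.0551
tool shift [-0.0073 -0.0008  0.0841]
q [-0.469  0.152  0.763  1.888 -0.053  1.103 -2.099]
```

Call:
play_rows:
  moves:
    - {"linear": [-0.004, 0, 0.03], "yaw": -0.025}
    - {"linear": [-0.003, 0, 0.03], "yaw": 0}
    - {"linear": [0, 0, 0.02], "yaw": 0}

```text
t: 28.02
eef_pos: [0.4898, -0.1614, 0.209]
ee_rot: [2.845, -1.209, 0.08]
wrist_force: [0.6, 0.0, -0.7]
gripper_width: 0.055
```

```bash
python3 mv.py 0.4888 -0.1603 0.167
```

```text
t 28.02 p [ 0.4898 -0.1614  0.209 ] yaw(x-axis) -0.803 z [ 0.028 -0.066 -0.997] F [ 0.6  0.  -0.7] w 0.055
tool shift [-0.0043 -0.0011  0.0418]
q [-0.417  0.246  0.738  1.997 -0.138  0.919 -1.991]
```

Call:
play_rows:
  moves:
    - {"linear": [-0.003, -0.001, 0.02], "yaw": 0}
    - {"linear": [-0.001, 0, 0.016], "yaw": 0}
    - {"linear": [0, 0, 0.005], "yaw": 0}

```text
t: 28.4
eef_pos: [0.4883, -0.1608, 0.1654]
ee_rot: [2.847, -1.203, 0.077]
wrist_force: [-0.1, 0.3, -0.9]
gripper_width: 0.0552
```

```bash
python3 mv.py 0.4888 -0.1603 0.167
```

```text
t 28.4 p [ 0.4883 -0.1608  0.1654] yaw(x-axis) -0.799 z [ 0.027 -0.065 -0.998] F [-0.1  0.3 -0.9] w 0.0552
tool shift [ 0.0001 -0.0007 -0.0016]
q [-0.38   0.307  0.71   2.045 -0.196  0.825 -1.938]
```

Call:
play_rows:
  moves:
    - {"linear": [0, 0, 0.0005], "yaw": 0}
    - {"linear": [0, 0, 0.0005], "yaw": 0}
    - {"linear": [0, 0, 0], "yaw": 0}
  jaw: 0.0

```text
t: 28.78
eef_pos: [0.4896, -0.1607, 0.1655]
ee_rot: [2.849, -1.202, 0.081]
wrist_force: [-0.0, 2.6, -2.9]
gripper_width: 0.02
```

```bash
python3 mv.py 0.4888 -0.1603 0.167
```

```text
t 28.77 p [ 0.4896 -0.1607  0.1655] yaw(x-axis) -0.798 z [ 0.029 -0.065 -0.997] F [-0.   2.6 -2.9] w 0.02
tool shift [-0.0008  0.0003 -0.0015]
q [-0.379  0.308  0.709  2.044 -0.199  0.823 -1.936]
```

Call:
play_rows:
  moves:
    - {"linear": [-0.0007, 0, -0.011], "yaw": 0}
    - {"linear": [-0.0035, 0, -0.0104], "yaw": 0}
    - {"linear": [-0.006, 0, -0.009], "yaw": 0}

```text
t: 29.15
eef_pos: [0.4811, -0.151, 0.1941]
ee_rot: [2.847, -1.201, 0.083]
wrist_force: [7.4, -1.6, -15.8]
gripper_width: 0.0193
```

```bash
cat > arc.py <<'E'
from h import *
s,R=st(); piv=np.array([.4598,-.1299]); u=np.array([.69,-.724])
g=s["eef_pos"]-0.011*R[:,2]; d=g-np.r_[piv,.175]; print("along",d[:2]@u,"lat",d[0]*-u[1]+d[1]*u[0],"up",d[2],"ang",np.degrees(np.arctan2(d[2],d[:2]@u)),"rad",np.hypot(d[2],d[:2]@u),"ux",(R[:,2][:2]@u))
E
python3 arc.py
```

```text
t 29.15 p [ 0.4811 -0.151   0.1941] yaw(x-axis) -0.797 z [ 0.03  -0.067 -0.997] F [  7.4  -1.6 -15.8] w 0.0193
along 0.02920198910307335 lat 0.0011826384890273982 up 0.03004585521657524 ang 45.816007709042744 rad 0.04189880169254744 ux 0.06920945552416025
```

Call:
play_rows:
  moves:
    - {"linear": [-0.008, 0, -0.007], "yaw": 0}
    - {"linear": [-0.01, 0, -0.005], "yaw": 0}
    - {"linear": [-0.011, 0, -0.002], "yaw": 0}

```text
t: 29.52
eef_pos: [0.4578, -0.1287, 0.207]
ee_rot: [2.846, -1.201, 0.08]
wrist_force: [-0.5, 0.5, -1.1]
gripper_width: 0.0046
```

```bash
python3 arc.py
```

```text
t 29.52 p [ 0.4578 -0.1287  0.207 ] yaw(x-axis) -0.798 z [ 0.027 -0.068 -0.997] F [-0.5  0.5 -1.1] w 0.0046
along -0.0029885796928886504 lat -0.0002712437462842707 up 0.042930143402690496 ang 93.98221806412103 rad 0.04303404258440423 ux 0.06796971585226574
```

Call:
play_rows:
  moves:
    - {"linear": [0, 0, -0.05], "yaw": 0}
    - {"linear": [-0.005, 0, -0.05], "yaw": 0}

```text
t: 29.78
eef_pos: [0.4477, -0.1173, 0.3079]
ee_rot: [2.843, -1.202, 0.066]
wrist_force: [1.4, 1.2, 0.8]
gripper_width: -0.0
```

```bash
python3 - <<'E'
from h import *
s,R=st()
a,da=capture("scene"); b,db=capture("top"); c=calibration("wrist"); w,d=capture("wrist")
save("s6.png",np.vstack([np.hstack([b[110:260,370:570],a[60:210,150:350]]),w[::2,::2][:150,:][:, :320].repeat(1,0) if False else cv2.resize(w,(400,250))]),None,2)
for n,im,dd in (("top",b,db),("scene",a,da),("wrist",w,d)):
  cc=c if n=="wrist" else calibration(n)
  P=cloud(n,dd,cc); hsv=cv2.cvtColor(im,cv2.COLOR_RGB2HSV)
  m=((hsv[...,0]<8)|(hsv[...,0]>172))&(hsv[...,1]>150)&(hsv[...,2]>60)&(P[...,2]>.165)&(P[...,2]<.26)&(np.hypot(P[...,0]-.5,P[...,1]+.17)<.09)
  q=P[m]; print(n,len(q)); 
  if len(q)>5: i=q[:,2].argmax(); print(q.mean(0).round(4),"min",q.min(0).round(3),"max",q.max(0).round(3),"top pt",q[i].round(3))
  for k in ["crank_pivot","crank_end"]:
    print(k,[(world(n,x["at"],cc).round(3).tolist(),round(x["confidence"],2)) for x in models.tip_of(n,k)][:2])
E
```

```text
t 29.77 p [ 0.4477 -0.1173  0.3079] yaw(x-axis) -0.799 z [ 0.018 -0.067 -0.998] F [1.4 1.2 0.8] w -0.0
top 3
crank_pivot [([0.458, -0.134, 0.174], 0.52)]
crank_end []
scene 147
[ 0.4734 -0.1358  0.2123] min [ 0.46  -0.157  0.185] max [ 0.486 -0.122  0.233] top pt [ 0.471 -0.145  0.233]
crank_pivot [([0.462, -0.128, 0.178], 0.67)]
crank_end [([0.479, -0.149, 0.225], 0.48), ([0.362, -0.137, 0.11], 0.33)]
wrist 0
crank_pivot [([0.458, -0.136, 0.177], 0.84)]
crank_end [([0.479, -0.148, 0.227], 0.85)]
```

View pics/s6.png

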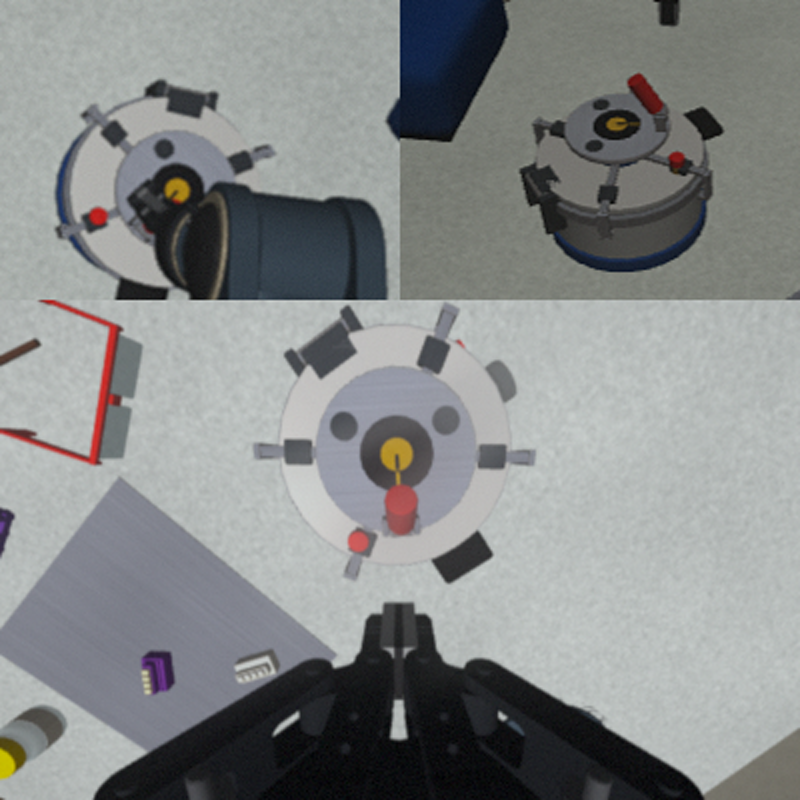

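```bash
python3 mv.py 0.498 -0.170 0.30
```

```text
t 30.23 p [ 0.4479 -0.1172  0.3045] yaw(x-axis) -0.798 z [ 0.016 -0.068 -0.998] F [-0.5 -0.6 -0.2] w 0.0003
tool shift [0.0724 0.0007 0.0089]
q [-0.603  0.011  0.746  1.964  0.063  1.145 -2.252]
```

Call:
play_rows:
  moves:
    - {"linear": [0.037, 0, 0.004], "yaw": 0}
    - {"linear": [0.037, 0, 0.003], "yaw": 0}
    - {"linear": [-0.003, 0, 0.045], "yaw": 0}
    - {"linear": [-0.003, 0, 0.045], "yaw": 0}

```text
t: 30.72
eef_pos: [0.4997, -0.1744, 0.2093]
ee_rot: [2.842, -1.198, 0.066]
wrist_force: [0.6, 0.7, -0.3]
gripper_width: 0.0001
```

```bash
python3 arc.py
```

```text
t 30.73 p [ 0.4997 -0.1744  0.2093] yaw(x-axis) -0.797 z [ 0.017 -0.069 -0.997] F [ 0.6  0.7 -0.3] w 0.0001
along 0.05907320151167686 lat -0.001420866828572686 up 0.0452758019323444 ang 37.46783881411231 rad 0.07442809535018387 ux 0.06218844465859609
```

Call:
play_rows:
  moves:
    - {"linear": [-0.014, 0, 0], "yaw": 0}
    - {"linear": [-0.01, 0, 0], "yaw": 0}
    - {"linear": [-0.007, 0, 0], "yaw": 0}
    - {"linear": [-0.004, 0, 0], "yaw": 0}

```text
t: 31.22
eef_pos: [0.4761, -0.1507, 0.2091]
ee_rot: [2.838, -1.2, 0.075]
wrist_force: [1.1, -2.0, 1.7]
gripper_width: 0.0
```

```bash
python3 arc.py
```

```text
t 31.23 p [ 0.4761 -0.1507  0.2091] yaw(x-axis) -0.799 z [ 0.022 -0.074 -0.997] F [ 1.1 -2.   1.7] w 0.0
along 0.025593064830424977 lat -0.002174296264499699 up 0.045071876855234616 ang 60.41088503219292 rad 0.05183125553821526 ux 0.06859910005801358
```

Still at low force (2 N); I keep pushing until the stop is felt.

Call:
play_rows:
  moves:
    - {"linear": [-0.004, 0, 0], "yaw": 0}

```text
t: 31.35
eef_pos: [0.4737, -0.1476, 0.2097]
ee_rot: [2.839, -1.199, 0.078]
wrist_force: [3.6, -3.6, -1.6]
gripper_width: -0.0001
```

Call:
play_rows:
  moves:
    - {"linear": [-0.004, 0, 0], "yaw": 0}

```text
t: 31.48
eef_pos: [0.4723, -0.1461, 0.2099]
ee_rot: [2.838, -1.199, 0.088]
wrist_force: [8.6, -8.5, -7.8]
gripper_width: -0.0002
```

Call:
play_rows:
  moves:
    - {"linear": [-0.004, 0, 0], "yaw": 0}

```text
t: 31.6
eef_pos: [0.4719, -0.1456, 0.2103]
ee_rot: [2.835, -1.198, 0.102]
wrist_force: [10.4, -10.5, -8.4]
gripper_width: 0.0003
```

```bash
python3 arc.py
```

```text
t 31.6 p [ 0.4719 -0.1456  0.2103] yaw(x-axis) -0.798 z [ 0.037 -0.082 -0.996] F [ 10.4 -10.5  -8.4] w 0.0003
along 0.018810083036555535 lat -0.0017130396769479798 up 0.04627608754515372 ang 67.87947618767463 rad 0.049952932870141326 ux 0.08503363734559606
```

Call:
play_rows:
  moves:
    - {"linear": [0.012, 0, 0], "yaw": 0}
    - {"linear": [0.004, 0, -0.05], "yaw": 0}
    - {"linear": [0.002, 0, -0.03], "yaw": 0}
  jaw: 0.0

```text
t: 31.98
eef_pos: [0.478, -0.1496, 0.29]
ee_rot: [2.834, -1.198, 0.082]
wrist_force: [-0.3, -0.7, -0.0]
gripper_width: 0.0004
```

```bash
python3 - <<'E'
from h import *
n="scene"; im,dd=capture(n); cc=calibration(n)
P=cloud(n,dd,cc); hsv=cv2.cvtColor(im,cv2.COLOR_RGB2HSV)
m=((hsv[...,0]<8)|(hsv[...,0]>172))&(hsv[...,1]>150)&(hsv[...,2]>60)&(P[...,2]>.165)&(P[...,2]<.26)&(np.hypot(P[...,0]-.5,P[...,1]+.17)<.09)
q=P[m]; print(len(q),"min",q.min(0).round(3),"max",q.max(0).round(3)); 
for lo in (.185,.2,.215,.225): k=q[(q[:,2]>lo)&(q[:,2]<lo+.012)]; print(lo,k.mean(0).round(4))
for k in ["crank_pivot","crank_end"]: print(k,[(world(n,x["at"],cc).round(3).tolist(),round(x["confidence"],2)) for x in models.tip_of(n,k)][:2])
E
python3 mv.py 0.4605 -0.1315 0.275
```

```text
139 min [ 0.447 -0.139  0.187] max [ 0.469 -0.117  0.238]
0.185 [ 0.4625 -0.1228  0.1922]
0.2 [ 0.462  -0.1225  0.2059]
0.215 [ 0.4627 -0.1219  0.2215]
0.225 [ 0.4597 -0.1266  0.2322]
crank_pivot [([0.461, -0.13, 0.176], 0.48), ([0.456, -0.129, 0.232], 0.42)]
crank_end [([0.46, -0.13, 0.231], 0.44)]
t 32.12 p [ 0.4784 -0.1493  0.2892] yaw(x-axis) -0.797 z [ 0.026 -0.079 -0.997] F [-0.2  0.3 -0.8] w -0.0002
tool shift [-0.0263 -0.0001  0.0122]
q [-0.579  0.118  0.837  1.925 -0.019  1.092 -2.108]
```

Handle is upright: end at (0.46,-0.13,0.232). I grip it now from above.

Call:
play_rows:
  moves:
    - {"linear": [-0.028, 0, 0], "yaw": 0}
    - {"linear": [-0.001, 0, 0.03], "yaw": 0}
    - {"linear": [-0.002, 0, 0.02], "yaw": 0}
  jaw: 0.06

```text
t: 32.5
eef_pos: [0.4543, -0.1282, 0.2325]
ee_rot: [2.837, -1.195, 0.072]
wrist_force: [0.2, 0.8, 0.9]
gripper_width: 0.0544
```

```bash
python3 mv.py 0.4605 -0.1315 0.202
```

```text
t 32.5 p [ 0.4543 -0.1282  0.2325] yaw(x-axis) -0.796 z [ 0.019 -0.075 -0.997] F [0.2 0.8 0.9] w 0.0544
tool shift [ 0.0046 -0.0033  0.0308]
q [-0.603  0.129  0.826  2.054 -0.031  0.965 -2.134]
```

Call:
play_rows:
  moves:
    - {"linear": [0.006, -0.003, 0.012], "yaw": 0}
    - {"linear": [-0.001, 0, 0.018], "yaw": 0}

```text
t: 32.75
eef_pos: [0.4568, -0.1304, 0.1982]
ee_rot: [2.836, -1.194, 0.058]
wrist_force: [-0.0, -0.3, 1.0]
gripper_width: 0.0599
```

Call:
play_rows:
  moves:
    - {"linear": [0, 0, 0], "yaw": 0}
    - {"linear": [0, 0, 0], "yaw": 0}
    - {"linear": [0, 0, 0], "yaw": 0}
  jaw: 0.0

```text
t: 33.12
eef_pos: [0.4539, -0.1296, 0.1957]
ee_rot: [2.834, -1.194, 0.047]
wrist_force: [-0.1, -0.1, -0.2]
gripper_width: 0.0204
```

```bash
cat > crank.py <<'E'
# state of the cranking: angle of handle about the wheel axis, and tool-frame rows for next clockwise chords
import sys
from h import *
s,R=st(); C=np.array([.4985,-.1704]); g=s["eef_pos"]-0.019*R[:,2]
v=g[:2]-C; a=np.arctan2(v[1],v[0]); print("ang",a.round(3),"rad",np.hypot(*v).round(4),"gz",g[2].round(4),"q",np.round(s["qpos"],2))
t=np.array([np.sin(a),-np.cos(a)]); print("tang F",(s["wrist_force"][:2]@t).round(1),"radial F",(s["wrist_force"][:2]@np.array([np.cos(a),np.sin(a)])).round(1))
st_=float(sys.argv[1]) if len(sys.argv)>1 else .4
n=int(sys.argv[2]) if len(sys.argv)>2 else 8
p=v
for k in range(1,n+1):
    b=a-k*st_; q=.056*np.array([np.cos(b),np.sin(b)]); print((R.T@np.r_[q-p,0]).round(4).tolist()); p=q
E
python3 crank.py
```

```text
t 33.12 p [ 0.4539 -0.1296  0.1957] yaw(x-axis) -0.796 z [ 0.003 -0.073 -0.997] F [-0.1 -0.1 -0.2] w 0.0204
ang 2.385 rad 0.0615 gz 0.2146 q [-0.56  0.2   0.82  2.09 -0.1   0.9  -2.07]
tang F -0.1 radial F -0.0
[0.009, -0.0222, -0.0006]
[0.0118, -0.0189, -0.0003]
[0.0182, -0.0128, 0.0004]
[0.0217, -0.0047, 0.0009]
[0.0218, 0.0041, 0.0014]
[0.0185, 0.0123, 0.0016]
[0.0122, 0.0185, 0.0016]
[0.004, 0.0219, 0.0013]
```

```bash
sed -i 's/C=np.array(\[.4985,-.1704\])/C=np.array([.4947,-.1665])/' crank.py; python3 crank.py .35 4
```

```text
t 33.12 p [ 0.4539 -0.1296  0.1957] yaw(x-axis) -0.796 z [ 0.003 -0.073 -0.997] F [-0.1 -0.1 -0.2] w 0.0204
ang 2.389 rad 0.056 gz 0.2146 q [-0.56  0.2   0.82  2.09 -0.1   0.9  -2.07]
tang F -0.1 radial F -0.0
[0.0026, -0.0193, -0.0008]
[0.009, -0.0173, -0.0004]
[0.0144, -0.0132, 0.0001]
[0.018, -0.0074, 0.0006]
```

Call:
play_rows:
  moves:
    - {"linear": [0.0026, -0.0193, -0.0005], "yaw": 0}
    - {"linear": [0.009, -0.0173, -0.0005], "yaw": 0}
    - {"linear": [0.0144, -0.0132, 0], "yaw": 0}
    - {"linear": [0.018, -0.0074, 0.0005], "yaw": 0}

```text
t: 33.62
eef_pos: [0.5254, -0.1183, 0.1949]
ee_rot: [2.837, -1.193, 0.035]
wrist_force: [-3.2, -2.3, -0.6]
gripper_width: 0.0205
```

```bash
python3 crank.py .35 8
```

```text
t 33.62 p [ 0.5254 -0.1183  0.1949] yaw(x-axis) -0.795 z [-0.004 -0.068 -0.998] F [-3.2 -2.3 -0.6] w 0.0205
ang 1.014 rad 0.0582 gz 0.2139 q [-0.51  0.34  0.77  1.94 -0.21  0.95 -2.01]
tang F -1.5 radial F -3.6
[0.02, 0.0009, 0.001]
[0.0187, 0.0055, 0.0011]
[0.0157, 0.0115, 0.0013]
[0.0107, 0.0162, 0.0013]
[0.0045, 0.0189, 0.0012]
[-0.0022, 0.0194, 0.0009]
[-0.0087, 0.0174, 0.0005]
[-0.0142, 0.0134, 0.0]
```

Call:
play_rows:
  moves:
    - {"linear": [0.02, 0.001, 0.001], "yaw": 0}
    - {"linear": [0.0187, 0.0055, 0.001], "yaw": 0}
    - {"linear": [0.0157, 0.0115, 0.001], "yaw": 0}
    - {"linear": [0.0107, 0.0162, 0.001], "yaw": 0}
    - {"linear": [0.0045, 0.0189, 0.001], "yaw": 0}
    - {"linear": [-0.0022, 0.0194, 0.001], "yaw": 0}
    - {"linear": [-0.0087, 0.0174, 0.0005], "yaw": 0}
    - {"linear": [-0.0142, 0.0134, 0], "yaw": 0}

```text
t: 34.62
eef_pos: [0.4867, -0.2223, 0.1959]
ee_rot: [2.846, -1.185, 0.035]
wrist_force: [2.3, 4.8, -0.0]
gripper_width: 0.0207
```

```bash
python3 crank.py .35 8
```

```text
t 34.62 p [ 0.4867 -0.2223  0.1959] yaw(x-axis) -0.788 z [-0.002 -0.063 -0.998] F [ 2.3  4.8 -0. ] w 0.0207
ang -1.717 rad 0.0552 gz 0.2148 q [-0.31  0.33  0.79  1.96 -0.21  0.93 -1.79]
tang F -1.6 radial F -5.1
[-0.0169, 0.0095, -0.0003]
[-0.0193, 0.0023, -0.0007]
[-0.019, -0.0045, -0.001]
[-0.0163, -0.0107, -0.0012]
[-0.0116, -0.0156, -0.0012]
[-0.0055, -0.0187, -0.0011]
[0.0012, -0.0194, -0.0008]
[0.0078, -0.0179, -0.0005]
```

Call:
play_rows:
  moves:
    - {"linear": [-0.0169, 0.0095, -0.0003], "yaw": 0}
    - {"linear": [-0.0193, 0.0023, -0.0007], "yaw": 0}
    - {"linear": [-0.019, -0.0045, -0.001], "yaw": 0}
    - {"linear": [-0.0163, -0.0107, -0.001], "yaw": 0}
    - {"linear": [-0.0116, -0.0156, -0.001], "yaw": 0}
    - {"linear": [-0.0055, -0.0187, -0.001], "yaw": 0}
    - {"linear": [0.0012, -0.0194, -0.001], "yaw": 0}
    - {"linear": [0.0078, -0.0179, -0.0005], "yaw": 0}

```text
t: 35.62
eef_pos: [0.479, -0.1135, 0.1953]
ee_rot: [2.848, -1.186, 0.06]
wrist_force: [-2.4, 3.3, 2.0]
gripper_width: 0.0203
```

```bash
python3 crank.py .3 4
```

```text
t 35.62 p [ 0.479  -0.1135  0.1953] yaw(x-axis) -0.788 z [ 0.014 -0.066 -0.998] F [-2.4  3.3  2. ] w 0.0203
ang 1.856 rad 0.0566 gz 0.2143 q [-0.55  0.24  0.77  2.05 -0.13  0.9  -2.07]
tang F -1.3 radial F 3.9
[0.0106, -0.0131, 0.0001]
[0.0136, -0.0098, 0.0004]
[0.0158, -0.0054, 0.0007]
[0.0167, -0.0004, 0.0009]
```

Call:
play_rows:
  moves:
    - {"linear": [0.0106, -0.0131, 0], "yaw": 0}
    - {"linear": [0.0136, -0.0098, 0.0005], "yaw": 0}
    - {"linear": [0.0158, -0.0054, 0.0007], "yaw": 0}

```text
t: 36.0
eef_pos: [0.5299, -0.1218, 0.1949]
ee_rot: [2.849, -1.18, 0.06]
wrist_force: [-3.5, -0.9, 1.7]
gripper_width: 0.021
```

```bash
python3 crank.py .3 4
```

```text
t 36.0 p [ 0.5299 -0.1218  0.1949] yaw(x-axis) -0.784 z [ 0.014 -0.067 -0.998] F [-3.5 -0.9  1.7] w 0.021
ang 0.921 rad 0.0578 gz 0.2139 q [-0.48  0.34  0.75  1.94 -0.2   0.93 -2.  ]
tang F -2.3 radial F -2.8
[0.0169, 0.002, 0.0011]
[0.0159, 0.0052, 0.0011]
[0.0136, 0.0096, 0.0012]
[0.0102, 0.0132, 0.0011]
```

Total 7.75 rad, no clutch torque yet.

Call:
play_rows:
  moves:
    - {"linear": [0.0169, 0.002, 0.001], "yaw": 0}
    - {"linear": [0.0159, 0.0052, 0.001], "yaw": 0}
    - {"linear": [0.0136, 0.0096, 0.001], "yaw": 0}

```text
t: 36.38
eef_pos: [0.5528, -0.1662, 0.1946]
ee_rot: [2.854, -1.181, 0.052]
wrist_force: [-4.5, 7.7, 5.5]
gripper_width: 0.0204
```

```bash
python3 crank.py .3 4
```

```text
t 36.38 p [ 0.5528 -0.1662  0.1946] yaw(x-axis) -0.784 z [ 0.011 -0.061 -0.998] F [-4.5  7.7  5.5] w 0.0204
ang 0.025 rad 0.0579 gz 0.2136 q [-0.37  0.4   0.73  1.86 -0.25  0.96 -1.89]
tang F -7.9 radial F -4.3
[0.0089, 0.0146, 0.001]
[0.0059, 0.0156, 0.0009]
[0.001, 0.0167, 0.0006]
[-0.004, 0.0163, 0.0004]
```

```bash
python3 - <<'E'
from h import *
c=calibration("wrist"); w,d=capture("wrist"); a,da=capture("scene"); b,db=capture("top")
M=np.array(c["mtx"]); X=np.array(c["R"])@np.array([.4985,-.1704,.16])+c["t"]; u=(M@X/X[2])[:2]; print("hub px",u)
x,y=int(u[0]),int(u[1]); y0=max(0,y-75);x0=max(0,x-100)
cr=cv2.resize(w[y0:y0+150,x0:x0+200],(800,600),interpolation=cv2.INTER_CUBIC)
cr2=cv2.resize(np.hstack([a[90:150,170:250],b[175:235,415:495]]),(800,300)) 
cv2.imwrite("pics/h7.png",cv2.resize(np.vstack([cr,cr2]),(533,600))[:,:,::-1])
E
```

```text
hub px [374.17293995 277.16485251]
```

View pics/h7.png

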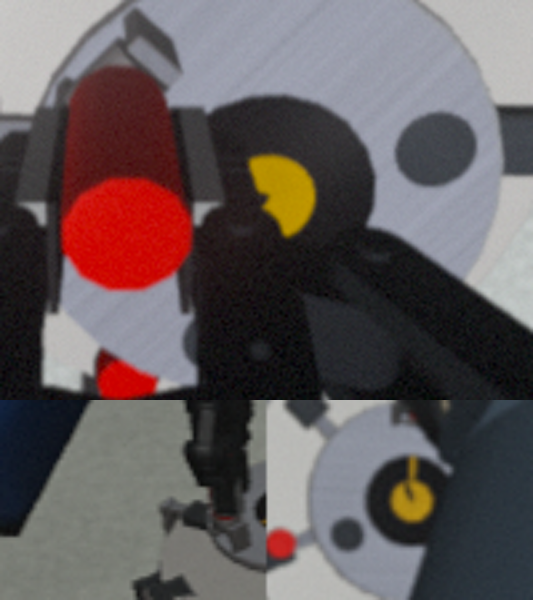

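The top crop shows the yellow wheel mark pointing up (412,465). The black hub mark at (405,490) is already turned slightly anticlockwise of it, so the clutch seems to have slipped. One small confirming step of 0.15 rad follows.

Call:
play_rows:
  moves:
    - {"linear": [0.004, 0.0075, 0.0005], "yaw": 0}

```text
t: 36.65
eef_pos: [0.5516, -0.1746, 0.1952]
ee_rot: [2.855, -1.184, 0.057]
wrist_force: [1.7, 7.4, 3.3]
gripper_width: 0.0204
```

```bash
python3 crank.py .3 2; python3 - <<'E'
from h import *
b,db=capture("top")
cv2.imwrite("pics/h8.png",cv2.resize(b[188:218,428:468],(800,600),interpolation=cv2.INTER_CUBIC)[:,:,::-1])
E
```

```text
t 36.65 p [ 0.5516 -0.1746  0.1952] yaw(x-axis) -0.785 z [ 0.015 -0.061 -0.998] F [1.7 7.4 3.3] w 0.0204
ang -0.123 rad 0.057 gz 0.2142 q [-0.36  0.4   0.73  1.86 -0.26  0.96 -1.88]
tang F -7.5 radial F 0.8
[0.0074, 0.0152, 0.0009]
[0.0035, 0.0163, 0.0007]
```

View pics/h8.png

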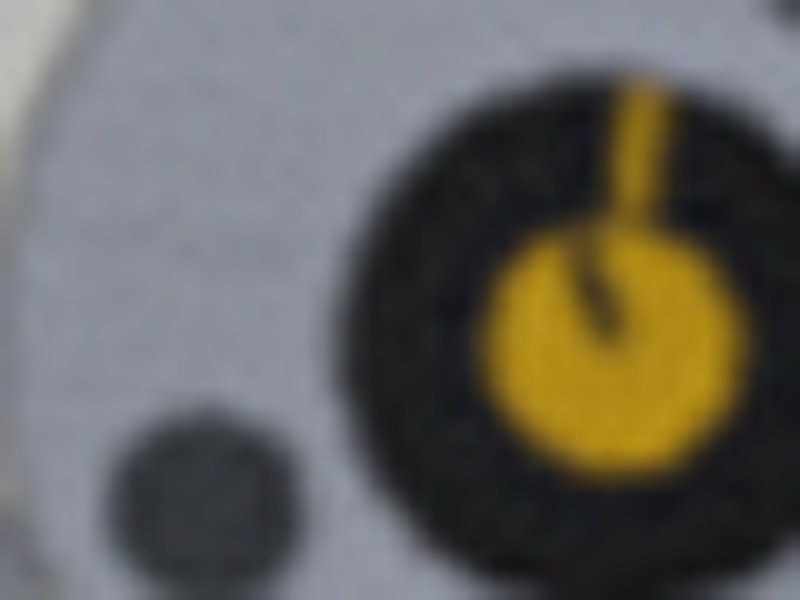

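Slip reads about 25–28° (0.45 rad): yellow mark at +6°, black hub mark at about −19°. The force held steady at about 7.5 N while moving, so the clutch is slipping plainly. I stop winding, release, rise and align the tool with the handle for folding.

Call:
play_rows:
  moves:
    - {"linear": [0, 0, 0], "yaw": 0}
    - {"linear": [0, 0, 0], "yaw": 0}
    - {"linear": [0, 0, -0.03], "yaw": 0}
    - {"linear": [0.001, 0, -0.04], "yaw": 0}
    - {"linear": [0, 0, -0.02], "yaw": 0}
  jaw: 0.06

```text
t: 37.33
eef_pos: [0.5488, -0.1774, 0.2859]
ee_rot: [2.843, -1.19, 0.059]
wrist_force: [-0.2, -0.3, -0.4]
gripper_width: 0.06
```

Call:
play_rows:
  moves:
    - {"linear": [0, 0, 0], "yaw": -0.165}
    - {"linear": [0, 0, 0], "yaw": -0.165}
    - {"linear": [0, 0, 0], "yaw": -0.165}
    - {"linear": [0, 0, 0], "yaw": -0.165}
  jaw: 0.0

```text
t: 37.83
eef_pos: [0.5492, -0.1824, 0.2881]
ee_rot: [3.062, -0.177, 0.033]
wrist_force: [0.3, -0.0, -0.6]
gripper_width: 0.0003
```

```bash
python3 - <<'E'
from h import *
for n in ("scene","top"):
  im,dd=capture(n); cc=calibration(n)
  for k in ["crank_pivot","crank_end","wheel_centre"]: print(n,k,[(world(n,x["at"],cc).round(3).tolist(),round(x["confidence"],2)) for x in models.tip_of(n,k)][:2])
  P=cloud(n,dd,cc); hsv=cv2.cvtColor(im,cv2.COLOR_RGB2HSV)
  m=((hsv[...,0]<8)|(hsv[...,0]>172))&(hsv[...,1]>150)&(hsv[...,2]>60)&(P[...,2]>.165)&(P[...,2]<.25)&(np.hypot(P[...,0]-.5,P[...,1]+.17)<.09)
  q=P[m]; print(len(q)); 
  if len(q)>5: print(q.min(0).round(3),q.max(0).round(3), q[q[:,2]>.23].mean(0).round(4))
E
python3 mv.py 0.595 -0.182 0.27
```

```text
scene crank_pivot [([0.435, 0.172, -0.003], 0.55), ([0.556, -0.175, 0.176], 0.51)]
scene crank_end [([0.603, 0.461, -0.0], 0.64), ([0.553, -0.179, 0.232], 0.5)]
scene wheel_centre [([0.498, -0.168, 0.159], 0.68)]
146
[ 0.545 -0.186  0.186] [ 0.565 -0.162  0.238] [ 0.5554 -0.1737  0.2342]
top crank_pivot [([0.556, -0.181, 0.175], 0.4), ([0.368, -0.143, 0.112], 0.2)]
top crank_end [([0.556, -0.179, 0.235], 0.58)]
top wheel_centre [([0.502, -0.169, 0.158], 0.68), ([0.501, -0.171, -0.0], 0.24)]
52
[ 0.545 -0.182  0.193] [ 0.557 -0.167  0.236] [ 0.5481 -0.1748  0.2337]
t 38.23 p [ 0.5494 -0.1813  0.2881] yaw(x-axis) -0.12 z [ 0.017 -0.074 -0.997] F [0.6 0.4 0. ] w 0.0001
tool shift [ 0.0449 -0.0061  0.0188]
q [-0.311  0.275  0.652  1.753 -0.111  1.13  -1.327]
```

Call:
play_rows:
  moves:
    - {"linear": [0.023, -0.003, 0], "yaw": 0}
    - {"linear": [0.022, -0.003, 0], "yaw": 0}
    - {"linear": [0, -0.002, 0.035], "yaw": 0}
    - {"linear": [0, -0.002, 0.033], "yaw": 0}

```text
t: 38.72
eef_pos: [0.6004, -0.1821, 0.2221]
ee_rot: [3.061, -0.189, 0.045]
wrist_force: [-0.1, -0.3, 0.3]
gripper_width: -0.0003
```

```bash
python3 mv.py 0.595 -0.1805 0.217
```

```text
t 38.73 p [ 0.6004 -0.1821  0.2221] yaw(x-axis) -0.122 z [ 0.024 -0.076 -0.997] F [-0.1 -0.3  0.3] w -0.0003
tool shift [-0.0058 -0.0013  0.0048]
q [-0.26   0.422  0.616  1.726 -0.203  1.026 -1.284]
```

Call:
play_rows:
  moves:
    - {"linear": [-0.02, 0, 0.004], "yaw": 0}
    - {"linear": [-0.013, 0, 0.002], "yaw": 0}
    - {"linear": [-0.012, 0, 0.002], "yaw": 0}

```text
t: 39.1
eef_pos: [0.5579, -0.1768, 0.2116]
ee_rot: [3.058, -0.188, 0.051]
wrist_force: [2.0, 0.3, 3.2]
gripper_width: -0.0002
```

```bash
cat > fold.py <<'E'
from h import *
s,R=st(); u=np.array([-.9925,.123]); d=s["eef_pos"][:2]-np.array([.555,-.1765])
print("inward",(d@u).round(4),"lat(+y)",(d@np.array([.123,.9925])).round(4),"h",(s["eef_pos"][2]-.175).round(4))
E
python3 fold.py
```

```text
t 39.1 p [ 0.5579 -0.1768  0.2116] yaw(x-axis) -0.122 z [ 0.028 -0.079 -0.996] F [2.  0.3 3.2] w -0.0002
inward -0.0029 lat(+y) 0.0 h 0.0366
```

Handle is folding at about 3 N, with no sideways force. Continuing.

Call:
play_rows:
  moves:
    - {"linear": [-0.012, 0, 0.001], "yaw": 0}
    - {"linear": [-0.012, 0, 0.002], "yaw": 0}
    - {"linear": [-0.01, 0, 0.003], "yaw": 0}

```text
t: 39.48
eef_pos: [0.5235, -0.1726, 0.2052]
ee_rot: [3.059, -0.188, 0.057]
wrist_force: [2.2, -0.1, 1.7]
gripper_width: -0.0001
```

```bash
python3 fold.py
```

```text
t 39.48 p [ 0.5235 -0.1726  0.2052] yaw(x-axis) -0.121 z [ 0.032 -0.079 -0.996] F [ 2.2 -0.1  1.7] w -0.0001
inward 0.0317 lat(+y) -0.0 h 0.0302
```

Call:
play_rows:
  moves:
    - {"linear": [-0.004, 0, 0.007], "yaw": 0}
    - {"linear": [-0.003, 0, 0.006], "yaw": 0}

```text
t: 39.72
eef_pos: [0.5153, -0.1725, 0.1912]
ee_rot: [3.06, -0.188, 0.055]
wrist_force: [1.6, 0.2, 0.7]
gripper_width: 0.0
```

```bash
python3 fold.py
```

```text
t 39.73 p [ 0.5153 -0.1725  0.1912] yaw(x-axis) -0.121 z [ 0.031 -0.078 -0.996] F [1.6 0.2 0.7] w 0.0
inward 0.0399 lat(+y) -0.0009 h 0.0162
```

Call:
play_rows:
  moves:
    - {"linear": [0, 0, 0.004], "yaw": 0}

```text
t: 39.85
eef_pos: [0.5144, -0.1727, 0.1864]
ee_rot: [3.06, -0.189, 0.051]
wrist_force: [-1.4, 1.7, 2.2]
gripper_width: -0.0
```

Call:
play_rows:
  moves:
    - {"linear": [0, 0, 0.003], "yaw": 0}

```text
t: 39.98
eef_pos: [0.5145, -0.1731, 0.184]
ee_rot: [3.06, -0.189, 0.05]
wrist_force: [-4.3, 2.9, 20.4]
gripper_width: 0.0003
```

```bash
python3 fold.py
```

```text
t 39.98 p [ 0.5145 -0.1731  0.184 ] yaw(x-axis) -0.122 z [ 0.028 -0.077 -0.997] F [-4.3  2.9 20.4] w 0.0003
inward 0.0406 lat(+y) -0.0016 h 0.009
```

Call:
play_rows:
  moves:
    - {"linear": [0, 0, -0.02], "yaw": 0}
    - {"linear": [0, 0, -0.05], "yaw": 0}
    - {"linear": [0, 0, -0.05], "yaw": 0}
    - {"linear": [0, -0.05, -0.03], "yaw": 0}
    - {"linear": [0, -0.06, 0], "yaw": 0}
    - {"linear": [0, -0.06, 0], "yaw": 0}
    - {"linear": [0, -0.06, 0], "yaw": 0}
    - {"linear": [0, -0.04, 0], "yaw": 0}

```text
t: 40.98
eef_pos: [0.5429, 0.107, 0.3122]
ee_rot: [3.055, -0.208, 0.029]
wrist_force: [0.8, -0.2, 0.7]
gripper_width: -0.0001
```

```bash
python3 - <<'E'
from h import *
st()
for n in ("scene","top"):
  im,dd=capture(n); cc=calibration(n)
  for k in ["crank_pivot","crank_end","wheel_centre","lid_tab","bare_cast","powder_jar","goggles"]: print(n,k,[(world(n,x["at"],cc).round(3).tolist(),round(x["confidence"],2)) for x in models.tip_of(n,k)][:1])
  P=cloud(n,dd,cc); hsv=cv2.cvtColor(im,cv2.COLOR_RGB2HSV)
  m=((hsv[...,0]<8)|(hsv[...,0]>172))&(hsv[...,1]>150)&(hsv[...,2]>60)&(P[...,2]>.165)&(P[...,2]<.25)&(np.hypot(P[...,0]-.5,P[...,1]+.17)<.07)
  q=P[m]; print(len(q),"red z max",q[:,2].max().round(4))
  if n=="top": cv2.imwrite("pics/f9.png",cv2.resize(im[180:226,418:478],(782,600),interpolation=cv2.INTER_CUBIC)[:,:,::-1])
E
```

```text
t 40.98 p [0.5429 0.107  0.3122] yaw(x-axis) -0.135 z [ 0.013 -0.08  -0.997] F [ 0.8 -0.2  0.7] w -0.0001
scene crank_pivot [([0.558, -0.175, 0.176], 0.78)]
scene crank_end [([0.497, -0.17, 0.172], 0.63)]
scene wheel_centre [([0.499, -0.17, 0.16], 0.84)]
scene lid_tab [([0.365, -0.137, 0.109], 0.98)]
scene bare_cast [([0.437, 0.169, -0.001], 0.81)]
scene powder_jar [([0.605, 0.464, 0.0], 0.6)]
scene goggles [([0.761, 0.002, -0.003], 0.57)]
149 red z max 0.1885
top crank_pivot [([0.558, -0.177, 0.176], 0.61)]
top crank_end [([0.5, -0.168, 0.176], 0.62)]
top wheel_centre [([0.503, -0.171, 0.157], 0.7)]
top lid_tab [([0.364, -0.141, 0.112], 0.61)]
top bare_cast []
top powder_jar [([0.603, 0.462, -0.003], 0.67)]
top goggles [([0.76, 0.003, 0.0], 0.63)]
221 red z max 0.1892
```

View pics/f9.png

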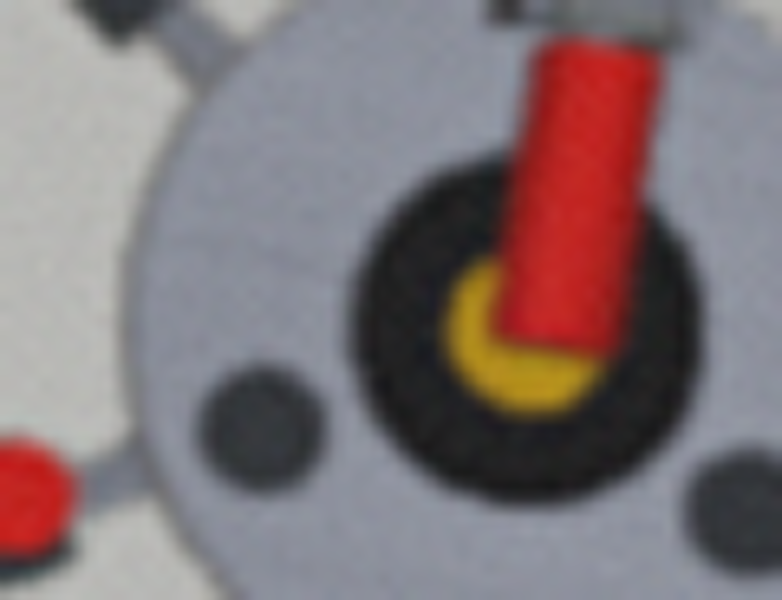

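The handle lies flat: end at z≈0.174, its azimuth unchanged since the slip. The lid is shut and the robot is clear. Handing in.

```bash
python3 -c "
from plant import order; print(order.job_done())"
```

```text
the job is handed in; nothing more can be done
None
```

The job is done and handed in at about 41 s of the 210 s allowed; the hand-in reports no verdict.

- **Casts:** There were two pink-acrylic casts. Both stand upright on the sieve. Their base tops measured about 0.075 m, which fits a sieve at 0.055 m plus a 20 mm base; I saw this just before shutting the lid.
- **Lid:** Shut, with the tab at about 0.11 m.
- **Winding:** I swung the handle out to its stop. The first grip slipped off at about 62°, so I pushed it the rest of the way. I then wound it about 8.8 rad clockwise until the force settled at 7.5–8 N. The marks showed about 0.45 rad of clutch slip, under the quarter-turn limit. I take the spindle to be at its stop because the clutch slipped; I did not read its angle directly.
- **Last checks:** The handle is folded flat, with its end at about 0.174 m and its direction unchanged since the slip. The jar and goggles read within a few mm of their starting places. The bare cast does too in the scene camera; the top camera found no bare cast in the last look, with the arm near it. The arm is clear of everything.

One thing to know: the tool tilted up to 0.2 rad as rows accumulated. I removed most of it by driving against the inner reach limit. There joint 2 read −0.334, just past its stated −0.33 limit.

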